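# Hang up the caddy and bring the spice jars out from behind the rail

## Task

The spices are wanted on the serving tray, but the green caddy is standing there: first hang the caddy by its handle on the two-pronged hook and let go of it. Then lift every jar in the rack up over the front rail and stand it upright on the tray. Leave the caddy hanging, and leave the tea tin and the tumbler where they are.

Things in the scene. Friction and masses are not known exactly. Their poses are not given: they have to be found in the camera images.
- rack_board (a point): centre of the top of the board of a dark wooden spice rack standing on the counter, fixed. y runs along the rack, -x is its front (towards the robot). The board's top is 30 mm above the counter; clear space on it 350 mm along y by 66 mm along x. In front a retaining rail of two brass bars, top 62 mm above the counter (its knobs 68 mm); back ledge to 64 mm; end cheeks to 70 mm. Open above.
- tray: low walnut serving tray with brass loop handles at its ends, standing on the counter; it does not move. 208 mm (its x) by 371 mm (its y); origin under its centre, on the counter; floor 10 mm above the counter, inner floor 192 x 348 mm, rim 26 mm high, loops to 49 mm. Rack and tray may stand on either side of the robot.
- stand: dark steel stand, fixed, with a double-pronged hook pointing to its -x side (towards the robot). Origin on the counter beneath the hook's back plate; foot 12 mm thick, reaching 65 mm in front of the origin. The back plate (front face at x = -5 mm, 74 mm wide) reaches 178 mm up. Nothing of the stand is higher than 182 mm.
- hook_seat (a point): the place in the hook where the centre of a handle bar comes to rest: 52 mm in front of the stand's origin, midway between the two prongs, 165 mm above the counter. Axes as stand: the bar lies along y. The prongs (7 mm thick, at y = -27 and +27 mm, 47 mm clear between them) end 78 mm in front of the origin in upturned tips that reach 182 mm above the counter.
- caddy: small open green caddy (box 68 mm along x, 92 mm along y, 58 mm high, 0.2 kg) with a rigid steel bail handle over its top; at the start it stands on the tray. Origin under its centre.
- caddy_handle (a point): middle of the caddy's straight round handle bar (8 mm thick, 85 mm long along the caddy's y), 128 mm above the caddy's underside; free space of 66 mm between bar and box. Axes as the caddy's. The handle works either way round.
- caddy_grip (a point): centre of the wooden grip block that stands on the middle of the caddy's handle bar, to hold the caddy by: 34 mm along the caddy's x, 22 mm along its y, 30 mm tall, 156 mm above the caddy's underside and 28 mm above the bar.
- tea_tin_center (a point): centre of a green tea tin with a cream lid, 69 mm across, 89 mm tall: not part of the job, to be left where it stands.
- tumbler_center (a point): centre of a teal glass tumbler, 68 mm across, 84 mm tall: not part of the job, to be left where it stands.
- jar_a_center (a point): centre (half-way up) of the white stoneware spice jar with a cork lid: an upright cylinder 50 mm across, 78 mm tall, 0.16 kg, bottom-heavy; z is its own axis. It stands on the rack's board behind the rail, or is absent in this run.
- jar_b_center (a point): centre (half-way up) of the terracotta brown stoneware spice jar with a cork lid: an upright cylinder 50 mm across, 78 mm tall, 0.16 kg, bottom-heavy; z is its own axis. It stands on the rack's board behind the rail, or is absent in this run.
- jar_c_center (a point): centre (half-way up) of the blue stoneware spice jar with a cork lid: an upright cylinder 50 mm across, 78 mm tall, 0.16 kg, bottom-heavy; z is its own axis. It stands on the rack's board behind the rail, or is absent in this run.
- jar_d_center (a point): centre (half-way up) of the yellow stoneware spice jar with a cork lid: an upright cylinder 50 mm across, 78 mm tall, 0.16 kg, bottom-heavy; z is its own axis. It stands on the rack's board behind the rail, or is absent in this run.

How it is judged:
On the way:
1. the caddy hangs by its handle on the hook, let go and at rest (distance between caddy_handle and hook_seat below 0.022 m and angle between caddy's own z axis and vertical below 0.35 rad and contact force between caddy and stand above 0.5 N and contact force between caddy and the fingers below 0.1 N and linear speed of caddy below 0.06 m/s), for 0.3 s.
At the end, for the whole second after the job is handed in: The caddy hangs on the hook by its handle (bar within 22 mm of its seat, caddy tilted less than 20 degrees, at rest), and every jar that is present stands upright (within 10 degrees) on the tray's floor inside the rim (all of step 1 and x of jar_a_center in the frame of tray between -0.085 and 0.085 m and y of jar_a_center in the frame of tray between -0.16 and 0.16 m and z of jar_a_center in the frame of tray between 0.04 and 0.058 m and angle between each of jar_a_center, jar_b_center, jar_c_center, jar_d_center's own z axis and vertical below 0.17 rad and x of jar_b_center in the frame of tray between -0.085 and 0.085 m and y of jar_b_center in the frame of tray between -0.16 and 0.16 m and z of jar_b_center in the frame of tray between 0.04 and 0.058 m and x of jar_c_center in the frame of tray between -0.085 and 0.085 m and y of jar_c_center in the frame of tray between -0.16 and 0.16 m and z of jar_c_center in the frame of tray between 0.04 and 0.058 m and x of jar_d_center in the frame of tray between -0.085 and 0.085 m and y of jar_d_center in the frame of tray between -0.16 and 0.16 m and z of jar_d_center in the frame of tray between 0.04 and 0.058 m); the robot touches nothing.
It fails at once if the tea tin is moved more than 30 mm (distance of tea_tin_center from where it was at the start of the episode above 0.03 m).
It fails at once if the tumbler is moved more than 30 mm (distance of tumbler_center from where it was at the start of the episode above 0.03 m).
Of jar_a, jar_b, jar_c, jar_d only 2 to 4 are there at a start; the rules pass over those that are not, and their reading is None.
At some moment in a run one of jar_a, jar_b, jar_c, jar_d may be knocked a few centimetres aside while the robot is not near it.
It also fails if it takes over 210 s, if anything falls off the work surface, if the arm or the gripper's body presses on something with over 40 N, if the wrist force passes 120 N, or if a joint passes its speed limit or range.

## Robot

A 7-joint arm with a two-finger parallel gripper is mounted at the origin on a cart in front of the work surface, level with it; the furniture and walls round the work are solid. World frame = base frame: x ahead of the robot, y to its left, z up, the work surface at z = 0. Lengths are in m, angles in rad, forces in N, time in s.
With the tool pointing down it reaches from about 0.4 to 0.85 m from the base axis. Payload 10.4 kg.
Tool frame: the origin (TCP) lies between the finger pads; the fingertips stand tip_extent ahead of it and the grasp point (between the pads) lies 2 mm behind it (tip_extent is the distance from the TCP to the fingertips, in m); z points along the fingers, y is the direction in which the jaws open and shut (so a half turn about z gives the same grasp; the last joint's range is limited). The gripper opens to 87 mm and grips with 3 to 60 N. Pads are 19 mm wide; open, the fingers measure 117 mm over their backs; the gripper's body (75 mm by 190 mm) begins 51 mm behind the grasp point.
Start: joints at [1.182, 0.332, -0.065, 1.46, 0.022, 1.35, -0.088], TCP at [0.224, -0.584, 0.24] pointing down, gripper open.
Joint ranges: [-2.6, 2.6], [-0.5, 2.12], [-1.47, 1.34], [0.16, 2.42], [-1.27, 4.41], [0.06, 2.06], [-2.6, 2.6]. Speed limits (rad/s): [2.22, 2.22, 2.79, 2.79, 3.14, 3.14, 3.14].

## Interface

Orientations are given as a unit quaternion [x, y, z, w].
In Python, from bench import read_state, camera, camera_params, close_job, tip_extent gives the robot as it stands. The module is installed in compiled form; this text tells all that it offers.
- The arm moves only by the tool send_rows, never from a script. Its argument "steps" is a list of rows, each a list of 7 numbers: the turn, a rotation vector about the tool's x, y, z in degrees, then the shift along the tool's x, y, z in m, then the gripper's target within -1 to 1 (shut at 1, half-way at 0, fully open at -1). In form: [[ax, ay, az, x, y, z, jaw], ...]. A call has exactly 10 rows; each row shifts and turns the pose as measured when the row begins, along the tool's axes as they then stand; what a row does not reach is not made up. A row lasts 1/10 s, in which the tool goes at most 50 mm and 8.59 degrees, less where a joint would pass 70% of its speed; a pose out of reach is approached as far as the arm can. A call with a gripper value outside its range is refused whole. The fingers move at their own pace and stop on an object; "force" is the grip in N (left out, the last holds). Time passes only in rows, so rows that do not move let the fingers close, or fill a call up. It gives the time, the measured TCP pose, the force and the opening at its end, in the units of the state.
- read_state(): the state, without advancing time (a new reading comes with each control period).
- camera(name): name is "scene" or "side" or "wrist"; returns (picture, depth): 480x640x3 uint8, blue, green, red; 480x640 float32, m along the optical axis (not along the pixel's ray), 0 where there is no reading.
- camera_params(name): a dict with "camera_matrix" (3x3 intrinsics, pixels), "world_from_camera" (4x4, takes a point from camera to world coordinates). Camera axes: x right, y down, z forward; pixel columns grow to the right and rows downward; lengths in m; the calibration is good to about 2 mm. A picture is of the moment at which its call begins: read the wrist's pose just before it. camera_params takes no time and is no camera call; for the wrist camera it gives the pose at the moment of the call.
- close_job(): hands the job in, once; it reports no verdict.
The state is a dict: "time": time; "joint_positions": joint angles; "joint_vel": joint speeds; "joint_torque": joint torques, N m; "ee_pos": TCP position; "eef_rot": TCP orientation; "ft_force": force on the tool from outside, world axes, zero at the start; "torque": the same for the moment, N m; "width": finger opening in m.
Only numpy, scipy, OpenCV 4.12 (cv2) and the standard library are available. Lean on these libraries where they do the work, as an engineer would, in place of code of your own. Each camera call takes 0.05 s, during which the arm holds its last target.

## Working session

There is one attempt and no reset: what is moved stays moved. The work goes in short steps, Python scripts to look and compute and a tool call to move; the robot and the scene stay as the last step left them, time stands still between calls to the robot, and variables do not carry over. Pictures are saved under pics/ and viewed, and the job is handed in when it is done.

Besides the shell and the picture viewer there is one more tool, called after "Call:" by a JSON object that holds its "api" and its "payload". send_rows: Moves the arm, as the interface text tells. Its arguments: {"type":"object","properties":{"steps":{"type":"array"},"force":{"type":"number"}},"required":["steps"]}

```bash
mkdir -p pics; python3 - <<'E'
from bench import *
import cv2,numpy as np
s=read_state()
for k,v in s.items(): print(k,np.round(v,4))
print(tip_extent if not callable(tip_extent) else tip_extent())
for n in ["scene","side","wrist"]:
    p=camera_params(n); print(n,np.round(p["camera_matrix"],1).tolist(),np.round(p["world_from_camera"],3).tolist())
    im,d=camera(n); cv2.imwrite(f"pics/{n}0.png",im); np.save(f"pics/{n}0.npy",d)
E
```

```text
time 0.0
joint_positions [ 1.1824  0.3329 -0.0647  1.4609  0.0216  1.3499 -0.0885]
joint_vel [ 0.0006  0.0004 -0.0001 -0.0008 -0.0005 -0.0007  0.0002]
joint_torque [-7.00000e-04 -6.23249e+01  2.41000e-02 -3.89904e+01 -6.13000e-02
  3.96000e-02  2.00000e-04]
ee_pos [ 0.2234 -0.5833  0.2387]
eef_rot [ 9.833e-01  1.819e-01 -2.000e-04 -7.000e-04]
ft_force [-0.1589  0.3847  0.8732]
torque [-0.0282  0.0212  0.0198]
width 0.087
0.017
scene [[455.5, 0.0, 328.2], [0.0, 455.5, 248.4], [0.0, 0.0, 1.0]] [[-0.564, -0.381, 0.733, -0.174], [-0.826, 0.263, -0.498, 0.524], [-0.003, -0.886, -0.463, 0.629], [0.0, 0.0, 0.0, 1.0]]
side [[599.7, 0.0, 320.6], [0.0, 599.7, 231.6], [0.0, 0.0, 1.0]] [[0.82, -0.252, 0.514, -0.375], [-0.573, -0.334, 0.749, -1.364], [-0.017, -0.908, -0.418, 0.901], [0.0, 0.0, 0.0, 1.0]]
wrist [[373.2, 0.0, 321.9], [0.0, 373.2, 236.1], [0.0, 0.0, 1.0]] [[0.358, -0.899, -0.252, 0.292], [-0.934, -0.345, -0.096, -0.557], [-0.001, 0.269, -0.963, 0.383], [0.0, 0.0, 0.0, 1.0]]
```

View pics/scene0.png

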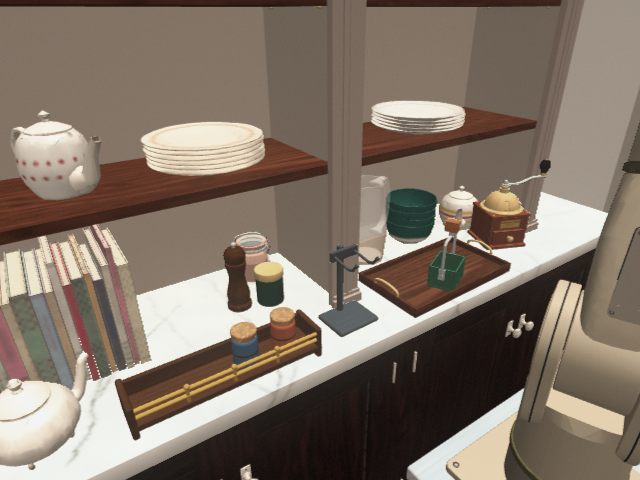

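View pics/side0.png

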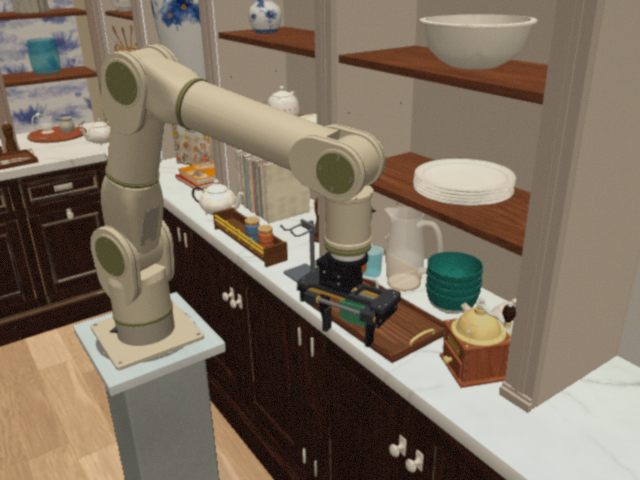

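View pics/wrist0.png

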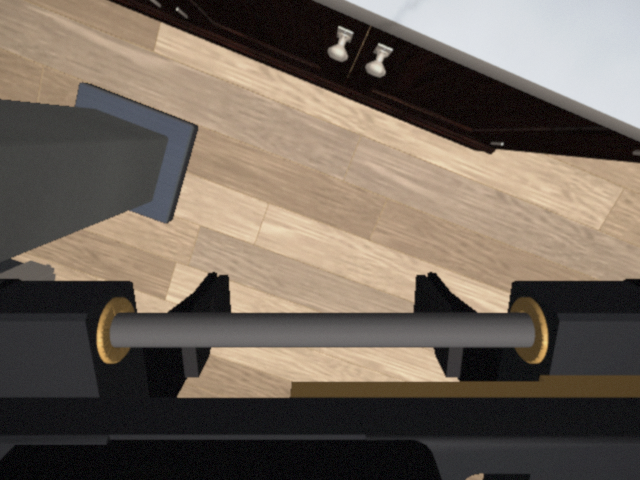

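```bash
cat > h.py <<'E'
import numpy as np,cv2
from bench import *
def cloud(n,d,P=None):
    P=P or camera_params(n);K=np.array(P["camera_matrix"]);T=np.array(P["world_from_camera"])
    v,u=np.mgrid[0:480,0:640]
    c=np.stack([(u-K[0,2])/K[0,0]*d,(v-K[1,2])/K[1,1]*d,d],-1)
    return c@T[:3,:3].T+T[:3,3]
def ray(n,u,v,z,P=None):
    P=P or camera_params(n);K=np.array(P["camera_matrix"]);T=np.array(P["world_from_camera"])
    r=T[:3,:3]@np.array([(u-K[0,2])/K[0,0],(v-K[1,2])/K[1,1],1]);o=T[:3,3]
    return o+r*(z-o[2])/r[2]
E
python3 - <<'E'
from h import *
im=cv2.imread("pics/scene0.png");d=np.load("pics/scene0.npy");W=cloud("scene",d)
np.set_printoptions(precision=3,suppress=True)
print("counter z",W[400,500-330],W[300,180],W[280,330])
for nm,(u,v) in dict(blue=(244,332),terr=(283,316),bluebody=(245,348),grip=(453,225),tin=(268,272),mill=(236,250),shelfedge=(250,180),shelf2=(450,140),pillar=(345,150),trayfloor=(410,280),traycorner=(417,308)).items(): print(nm,W[v,u])
c=im[200:330,310:520];cv2.imwrite("pics/c1.png",cv2.resize(c,None,fx=3.8,fy=3.8,interpolation=cv2.INTER_CUBIC))
c=im[220:440,110:330];cv2.imwrite("pics/c2.png",cv2.resize(c,None,fx=2.7,fy=2.7,interpolation=cv2.INTER_CUBIC))
im=cv2.imread("pics/side0.png")
c=im[190:390,200:460];cv2.imwrite("pics/c3.png",cv2.resize(c,None,fx=3,fy=3,interpolation=cv2.INTER_CUBIC))
E
```

```text
counter z [0.461 0.426 0.03 ] [0.8   0.301 0.002] [0.574 0.011 0.072]
blue [0.465 0.276 0.108]
terr [0.469 0.193 0.108]
bluebody [0.453 0.282 0.082]
grip [ 0.483 -0.287  0.17 ]
tin [0.664 0.124 0.088]
mill [0.683 0.189 0.158]
shelfedge [0.606 0.175 0.339]
shelf2 [ 0.606 -0.383  0.336]
pillar [ 0.559 -0.017  0.379]
trayfloor [ 0.541 -0.218  0.009]
traycorner [ 0.423 -0.128  0.025]
```

View pics/c1.png

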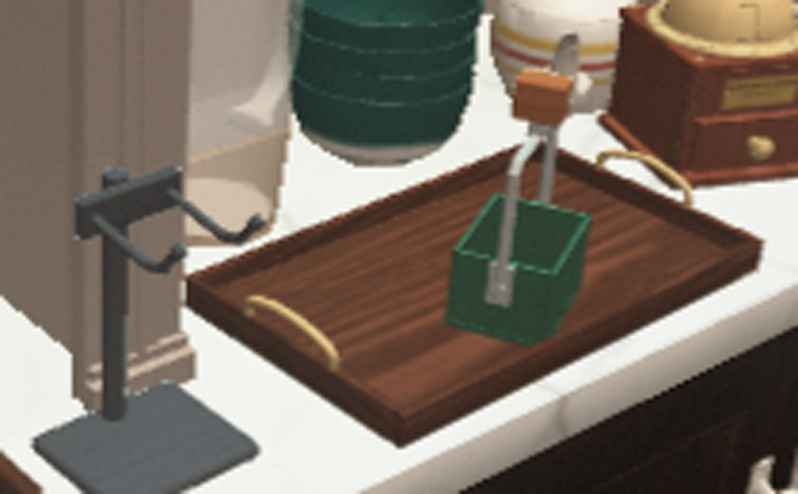

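View pics/c2.png

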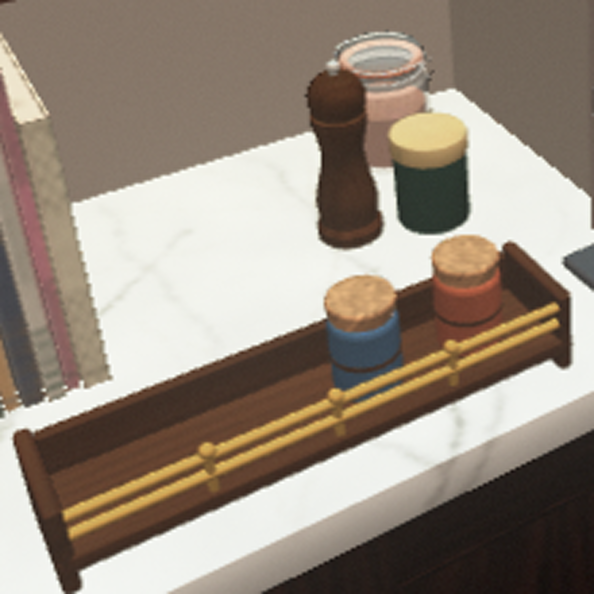

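View pics/c3.png

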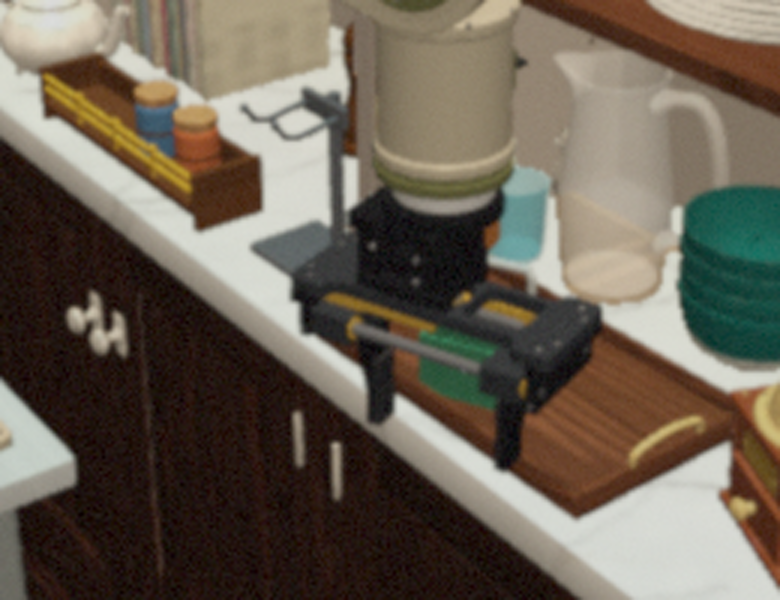

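```bash
cat > m1.py <<'E'
from h import *
np.set_printoptions(precision=4,suppress=True)
im=cv2.imread("pics/scene0.png");d=np.load("pics/scene0.npy");W=cloud("scene",d)
hsv=cv2.cvtColor(im,cv2.COLOR_BGR2HSV)
# tray floor/rim: points z .020-.030 in region
def reg(a,b,c,e):
    m=np.zeros((480,640),bool);m[b:e,a:c]=1;return m
# caddy green
g=reg(420,240,480,300)&(hsv[...,0]>65)&(hsv[...,0]<95)&(hsv[...,1]>90)
P=W[g];print("green n",g.sum(),"z",P[:,2].min(),P[:,2].max())
Q=P[(P[:,2]>0.015)&(P[:,2]<.075)]
r=cv2.minAreaRect(Q[:,:2].astype(np.float32)*1000);print("box rect",r)
R=P[P[:,2]>0.062];print("rim",cv2.minAreaRect(R[:,:2].astype(np.float32)*1000))
o=reg(440,212,470,240)&(hsv[...,0]<15)&(hsv[...,1]>120)
o=cv2.erode(o.astype(np.uint8),np.ones((2,2)))>0
P=W[o];P=P[np.abs(P[:,0]-np.median(P[:,0]))<.05];print("grip n",len(P),P.min(0),P.max(0),P.mean(0))
print("grip rect",cv2.minAreaRect(P[:,:2].astype(np.float32)*1000))
T=P[P[:,2]>np.percentile(P[:,2],99)-.004];print("grip top",len(T),T.mean(0),cv2.minAreaRect(T[:,:2].astype(np.float32)*1000))
# stand: dark points
s=reg(318,240,385,335)&(hsv[...,2]<110)
P=W[s];P=P[(P[:,1]>-.1)&(P[:,1]<.12)&(P[:,0]<.6)]
for lo,hi in((.005,.016),(.05,.12),(.145,.16),(.16,.17),(.17,.185)):
    q=P[(P[:,2]>lo)&(P[:,2]<hi)]
    if len(q)>5: print("stand",lo,hi,len(q),q.min(0),q.max(0),cv2.minAreaRect(q[:,:2].astype(np.float32)*1000))
# tray
t=reg(355,225,515,310)
P=W[t];P=P[(P[:,2]>.019)&(P[:,2]<.029)&(P[:,1]<-.05)&(P[:,0]<.66)]
print("tray rim",len(P),cv2.minAreaRect(P[:,:2].astype(np.float32)*1000))
# jars
for nm,R_ in(("blue",reg(228,320,262,335)),("terr",reg(268,305,300,322))):
    P=W[R_];q=P[(P[:,2]>.104)&(P[:,2]<.112)];print(nm,len(q),cv2.minEnclosingCircle(q[:,:2].astype(np.float32)*1000),q[:,2].mean())
q=W[reg(250,260,290,285)];q=q[(q[:,2]>.083)&(q[:,2]<.095)];print("tin",cv2.minEnclosingCircle(q[:,:2].astype(np.float32)*1000))
# rack cheek tops
P=W[reg(110,310,330,440)];q=P[(P[:,2]>.056)&(P[:,2]<.073)];print("rack",cv2.minAreaRect(q[:,:2].astype(np.float32)*1000))
E
python3 m1.py
```

```text
green n 91 z 0.012527129006535631 0.07015744556599823
box rect ((487.348876953125, -291.7559509277344), (66.0537109375, 94.04643249511719), 26.667980194091797)
rim ((487.5363464355469, -291.80535888671875), (66.78734588623047, 92.6005859375), 28.05669593811035)
grip n 143 [ 0.4692 -0.2962  0.1531] [ 0.4959 -0.2748  0.182 ] [ 0.4816 -0.2837  0.1695]
grip rect ((482.4949035644531, -284.9017333984375), (29.438234329223633, 15.13761043548584), 33.62613296508789)
grip top 34 [ 0.483  -0.2858  0.1798] ((483.4712829589844, -286.172119140625), (27.25531005859375, 12.034576416015625), 31.224960327148438)
stand 0.005 0.016 1141 [ 0.4577 -0.0438  0.005 ] [0.5789 0.0637 0.0159] ((518.6446533203125, 10.80108642578125), (120.42170715332031, 106.52506256103516), 2.273292064666748)
stand 0.05 0.12 260 [ 0.5272 -0.0509  0.0502] [0.5837 0.0176 0.12  ] ((563.9061889648438, -6.4132080078125), (47.24190902709961, 75.3944320678711), 31.066062927246094)
stand 0.145 0.16 113 [ 0.4563 -0.0242  0.1456] [0.5837 0.0445 0.16  ] ((521.5629272460938, 10.131061553955078), (122.88951873779297, 68.49808502197266), 7.553313255310059)
stand 0.16 0.17 236 [ 0.4497 -0.0275  0.16  ] [0.5828 0.0457 0.1699] ((516.7685546875, 8.793621063232422), (131.9509735107422, 73.2344970703125), 2.563581943511963)
stand 0.17 0.185 202 [ 0.4413 -0.0268  0.1702] [0.586  0.0455 0.1835] ((513.9737548828125, 9.535099029541016), (72.30025482177734, 144.05044555664062), 88.7823486328125)
tray rim 1442 ((532.005615234375, -330.5047607421875), (222.5686798095703, 555.6780395507812), 4.2168474197387695)
blue 291 ((476.771240234375, 272.072265625), 25.049415588378906) 0.10751500370470586
terr 305 ((477.0176696777344, 190.1694793701172), 25.17040252685547) 0.10733205034506808
tin ((679.8197021484375, 114.98919677734375), 36.91401672363281)
rack ((537.9426879882812, 311.9415283203125), (208.29762268066406, 373.714111328125), 0.3633768856525421)
```

```bash
cat >> m1.py <<'E'
print('-----')
s=reg(318,240,385,335)&(hsv[...,2]<110)
P=W[s];P=P[(P[:,1]>-.1)&(P[:,1]<.12)&(P[:,0]<.545)]
q=P[(P[:,2]>.004)&(P[:,2]<.016)];print("foot",cv2.minAreaRect(q[:,:2].astype(np.float32)*1000))
q=P[(P[:,2]>.14)&(P[:,2]<.185)&(P[:,0]>.44)]
print(cv2.minAreaRect(q[:,:2].astype(np.float32)*1000))
for lo in np.arange(.43,.545,.01):
    k=q[(q[:,0]>=lo)&(q[:,0]<lo+.01)]
    if len(k): 
        a=k[k[:,1]>.01];b=k[k[:,1]<=.01]
        print(round(lo,3),len(k),a.mean(0) if len(a) else '',a[:,1].min() if len(a) else '',a[:,1].max() if len(a) else '',b.mean(0) if len(b) else '', b[:,1].min() if len(b) else '',b[:,1].max() if len(b) else '')
P=W[t];P=P[(P[:,2]>.019)&(P[:,2]<.029)&(P[:,1]<-.05)&(P[:,0]<.62)&(P[:,1]>-.53)]
print("tray rim",len(P),cv2.minAreaRect(P[:,:2].astype(np.float32)*1000))
P=W[reg(110,310,330,440)];q=P[(P[:,2]>.056)&(P[:,2]<.073)&(P[:,0]<.54)];print("rack",cv2.minAreaRect(q[:,:2].astype(np.float32)*1000))
for c in [(361,277),(417,307),(511,267)]: print(c,ray("scene",*c,.026))
E
python3 m1.py | sed -n '/-----/,$p'
```

```text
-----
foot ((502.0194091796875, 9.883346557617188), (87.51297760009766, 106.70271301269531), 0.8997513055801392)
((492.6966552734375, 9.728458404541016), (73.18707275390625, 101.49774932861328), 88.7823486328125)
0.44 28 [0.4453 0.0354 0.1777] 0.03225587800448704 0.03823850286251573 [ 0.4457 -0.0189  0.1778] -0.021214528170500846 -0.015632080494471623
0.45 32 [0.4546 0.0354 0.1658] 0.03301752779856065 0.03767860197492412 [ 0.4548 -0.0182  0.1681] -0.019766817882765575 -0.015053275722633375
0.46 17 [0.4663 0.0358 0.1602] 0.0333543696258396 0.037713791465655566 [ 0.4659 -0.0187  0.1613] -0.021421338270819823 -0.016862581179161285
0.47 23 [0.475  0.0354 0.1594] 0.03160902317826847 0.037359639863311866 [ 0.4748 -0.0176  0.1594] -0.01887666233246854 -0.015699171428091296
0.48 20 [0.4844 0.0355 0.1607] 0.03170761823223345 0.03777408122390463 [ 0.4859 -0.0175  0.1601] -0.019279385075338995 -0.015671660818599276
0.49 22 [0.495  0.0365 0.1622] 0.03237321670427251 0.03884068624412018 [ 0.4948 -0.0181  0.1612] -0.020770140354409605 -0.016514827288946488
0.5 24 [0.5052 0.0359 0.1638] 0.032051868
[... 283 characters left out ...]
1473899 0.04569915962890336 [ 0.5224 -0.0078  0.1681] -0.027538004354922152 0.009949470964143892
0.53 30 [0.5347 0.0143 0.1748] 0.01012879264825206 0.01773283006856219 [0.5323 0.0069 0.1659] 0.004464152008635924 0.009567272579456887
0.54 3 [0.5427 0.0119 0.1776] 0.010054103988716201 0.013837115995499749 [0.543  0.0051 0.1779] 0.005051340027400042 0.005051340027400042
tray rim 1009 ((519.1425170898438, -268.1785888671875), (436.2864990234375, 200.53530883789062), 89.7786865234375)
rack ((478.75946044921875, 311.566162109375), (89.92877197265625, 373.714111328125), 0.3633768856525421)
(361, 277) [ 0.6032 -0.1057  0.026 ]
(417, 307) [ 0.4255 -0.1296  0.026 ]
(511, 267) [ 0.4181 -0.4639  0.026 ]
```

```bash
cat > m2.py <<'E'
from h import *
im=cv2.imread("pics/scene0.png");d=np.load("pics/scene0.npy");W=cloud("scene",d)
hsv=cv2.cvtColor(im,cv2.COLOR_BGR2HSV)
m=(W[...,2]>-.003)&(W[...,2]<.03)&(hsv[...,2]<140)&(hsv[...,1]>60)
m[:,:352]=0;m[:230]=0;m[:,515:]=0;m[320:]=0
m[:262,470:][:, :]&= True
n,l,st,c=cv2.connectedComponentsWithStats(m.astype(np.uint8))
k=1+np.argmax(st[1:,4]);print(st[k])
P=W[l==k];P=P[P[:,1]>-.50]
r=cv2.minAreaRect(P[:,:2].astype(np.float32)*1000);print(r,np.round(cv2.boxPoints(r)))
for c in [(359.5,275),(415.8,309.2),(510.5,263)]: print(c,ray("scene",*c,.026))
v=im.copy();v[l==k]=(0,0,255);cv2.imwrite("pics/m2.png",v[200:330,310:560].repeat(3,0).repeat(3,1))
E
python3 m2.py
```

```text
[ 359  238  152   79 5273]
((528.7447509765625, -298.40863037109375), (210.49447631835938, 369.1493835449219), 1.964316725730896) [[ 417. -118.]
 [ 430. -486.]
 [ 640. -479.]
 [ 628. -110.]]
(359.5, 275) [ 0.61321365 -0.10862217  0.026     ]
(415.8, 309.2) [ 0.42073762 -0.12122826  0.026     ]
(510.5, 263) [ 0.43235952 -0.48119816  0.026     ]
```

View pics/m2.png

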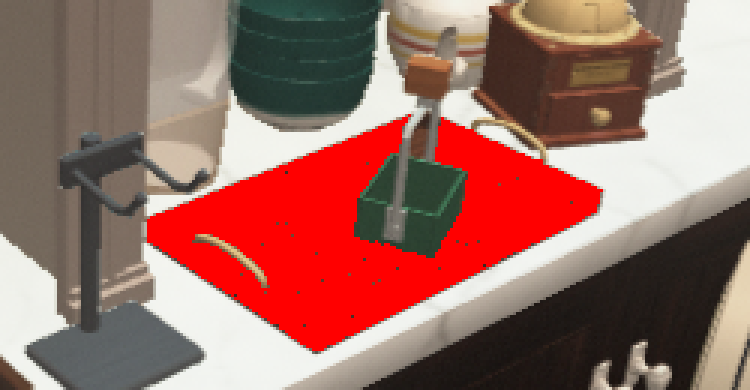

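Call:
{"api": "send_rows", "payload": {"steps": [[0, 0, -0.6, 0.017, -0.009, -0.006, -1], [0, 0, -0.6, 0.033, -0.017, -0.006, -1], [0, 0, -0.6, 0.033, -0.017, -0.006, -1], [0, 0, -0.6, 0.033, -0.017, -0.006, -1], [0, 0, -0.6, 0.033, -0.017, -0.006, -1], [0, 0, -0.6, 0.033, -0.017, -0.006, -1], [0, 0, -0.6, 0.033, -0.017, -0.006, -1], [0, 0, -0.6, 0.033, -0.017, -0.006, -1], [0, 0, -0.6, 0.033, -0.017, -0.006, -1], [0, 0, -0.6, 0.017, -0.009, 0, -1]]}}

```text
time: 1.15
ee_pos: [0.4426, -0.3061, 0.2953]
eef_rot: [0.972, 0.236, -0.001, -0.002]
ft_force: [0.5, -1.0, -0.5]
width: 0.0871
```

```bash
cat >> h.py <<'E'
def yaw():
    q=read_state()["eef_rot"];from scipy.spatial.transform import Rotation as R
    return R.from_quat(q).as_matrix()
def togo(x,y,z,yawdeg=None):
    s=read_state();M=yaw();dw=np.array([x,y,z])-s["ee_pos"]
    cur=np.degrees(np.arctan2(M[1,0],M[0,0]))
    print("ee",np.round(s["ee_pos"],4),"yaw %.2f"%cur,"toolshift",np.round(M.T@dw,4),"tilt z",np.round(M[:,2],3),"" if yawdeg is None else "az %.2f"%(-(yawdeg-cur)))
E
cat > look.py <<'E'
import sys
from h import *
n,f=sys.argv[1:3]
s=read_state();P=camera_params(n);im,d=camera(n);cv2.imwrite(f"pics/{f}.png",im);np.savez(f"pics/{f}.npz",d=d,K=P["camera_matrix"],T=P["world_from_camera"])
print(np.round(s["time"],2),np.round(s["ee_pos"],4),np.round(s["ft_force"],2),round(s["width"],4))
E
python3 look.py wrist w1; python3 - <<'E'
from h import *
z=np.load("pics/w1.npz");im=cv2.imread("pics/w1.png");hsv=cv2.cvtColor(im,cv2.COLOR_BGR2HSV)
P=dict(camera_matrix=z["K"],world_from_camera=z["T"]);W=cloud("wrist",z["d"],P)
m=(W[...,2]>.172)&(W[...,2]<.19)&(hsv[...,1]>100)
q=W[m];print(len(q));print(cv2.minAreaRect(q[:,:2].astype(np.float32)*1000),q[:,2].mean())
g=(W[...,2]>.06)&(W[...,2]<.075)&(hsv[...,0]>60)&(hsv[...,0]<100)
q=W[g];print(len(q),cv2.minAreaRect(q[:,:2].astype(np.float32)*1000))
E
```

```text
1.15 [ 0.4426 -0.3061  0.2953] [ 0.5  -0.96 -0.45] 0.0871
1447
((489.2197265625, -290.30084228515625), (33.68999099731445, 21.144962310791016), 27.41168785095215) 0.17983837096706967
1718 ((569.9999389648438, -341.1055603027344), (101.53952026367188, 300.4760437011719), 57.49691390991211)
```

View pics/w1.png

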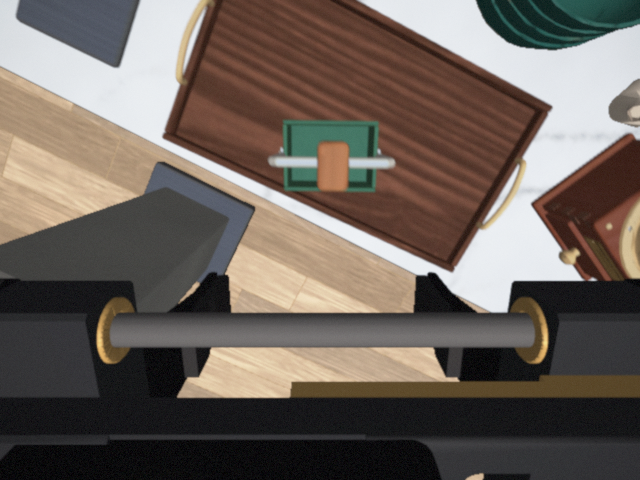

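```bash
python3 -c "
from h import *
togo(.4892,-.2903,.200,27.4)"
```

```text
ee [ 0.444  -0.3036  0.295 ] yaw 27.56 toolshift [0.0461 0.0095 0.095 ] tilt z [-0.001  0.004 -1.   ] az 0.16
```

Call:
{"api": "send_rows", "payload": {"steps": [[0, 0, 0, 0.015, 0.003, 0, -1], [0, 0, 0, 0.015, 0.003, 0, -1], [0, 0, 0, 0.015, 0.003, 0, -1], [0, 0, 0, 0, 0, 0.02, -1], [0, 0, 0, 0, 0, 0.02, -1], [0, 0, 0, 0, 0, 0.02, -1], [0, 0, 0, 0, 0, 0.015, -1], [0, 0, 0, 0, 0, 0, -1], [0, 0, 0, 0, 0, 0, -1], [0, 0, 0, 0, 0, 0, -1]]}}

```text
time: 2.2
ee_pos: [0.4949, -0.2853, 0.2186]
eef_rot: [0.971, 0.241, 0.0, -0.002]
ft_force: [0.2, -0.5, 0.0]
width: 0.087
```

```bash
python3 -c "
from h import *
togo(.4892,-.2903,.170,27.4)"
```

```text
ee [ 0.4949 -0.2853  0.2186] yaw 27.88 toolshift [-0.0074  0.0019  0.0486] tilt z [-0.001  0.004 -1.   ] az 0.48
```

Call:
{"api": "send_rows", "payload": {"steps": [[0, 0, 0.5, -0.006, 0.002, 0.01, -1], [0, 0, 0, 0, 0, 0.01, -1], [0, 0, 0, 0, 0, 0.01, -1], [0, 0, 0, 0, 0, 0.01, -1], [0, 0, 0, 0, 0, 0.005, -1], [0, 0, 0, 0, 0, 0, -1], [0, 0, 0, 0, 0, 0, -1], [0, 0, 0, 0, 0, 0, -1], [0, 0, 0, 0, 0, 0, -1], [0, 0, 0, 0, 0, 0, -1]]}}

```text
time: 3.2
ee_pos: [0.4911, -0.2907, 0.1717]
eef_rot: [0.972, 0.236, 0.001, -0.001]
ft_force: [0.6, -0.4, -0.5]
width: 0.0868
```

```bash
python3 -c "
from h import *
togo(.4892,-.2903,.170,27.4)"
```

```text
ee [ 0.4911 -0.2907  0.1717] yaw 27.30 toolshift [-0.0015 -0.0013  0.0017] tilt z [ 0.002  0.002 -1.   ] az -0.10
```

Close, then lift slowly.

Call:
{"api": "send_rows", "payload": {"steps": [[0, 0, 0, -0.001, -0.001, 0.001, 0.2], [0, 0, 0, 0, 0, 0, 1], [0, 0, 0, 0, 0, 0, 1], [0, 0, 0, 0, 0, 0, 1], [0, 0, 0, 0, 0, 0, 1], [0, 0, 0, 0, 0, 0, 1], [0, 0, 0, 0, 0, 0, 1], [0, 0, 0, 0, 0, 0, 1], [0, 0, 0, 0, 0, 0, 1], [0, 0, 0, 0, 0, 0, 1]], "force": 30}}

```text
time: 4.2
ee_pos: [0.4898, -0.2904, 0.1711]
eef_rot: [0.972, 0.236, 0.001, -0.001]
ft_force: [-0.2, 0.3, 0.7]
width: 0.0221
```

Call:
{"api": "send_rows", "payload": {"steps": [[0, 0, 0, 0, 0, -0.005, 1], [0, 0, 0, 0, 0, -0.01, 1], [0, 0, 0, 0, 0, -0.015, 1], [0, 0, 0, 0, 0, -0.015, 1], [0, 0, 0, 0, 0, -0.015, 1], [0, 0, 0, 0, 0, -0.015, 1], [0, 0, 0, 0, 0, -0.015, 1], [0, 0, 0, 0, 0, -0.01, 1], [0, 0, 0, 0, 0, -0.005, 1], [0, 0, 0, 0, 0, 0, 1]]}}

```text
time: 5.2
ee_pos: [0.4887, -0.29, 0.2839]
eef_rot: [0.972, 0.236, 0.001, -0.001]
ft_force: [-0.8, 0.3, -2.5]
width: 0.0215
```

```bash
python3 look.py scene s2; python3 -c "
from h import *
togo(.42,-.06,.275,1)"
```

```text
5.2 [ 0.4887 -0.29    0.2839] [-0.75  0.25 -2.52] 0.0215
ee [ 0.4886 -0.2899  0.2834] yaw 27.32 toolshift [ 0.0446 -0.2357  0.009 ] tilt z [ 0.001  0.003 -1.   ] az 26.32
```

View pics/s2.png

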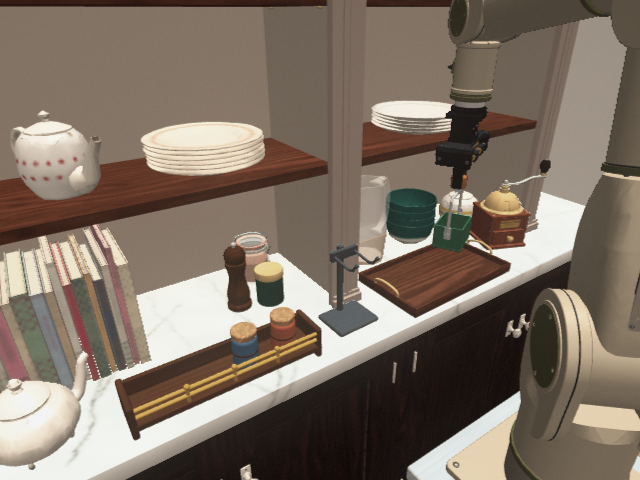

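```bash
python3 -c "
from h import *
togo(.39,-.12,.25,1)"
```

```text
ee [ 0.4886 -0.2899  0.2834] yaw 27.32 toolshift [-0.0097 -0.1961  0.0338] tilt z [ 0.001  0.003 -1.   ] az 26.32
```

Call:
{"api": "send_rows", "payload": {"steps": [[0, 0, 0, -0.001, -0.01, 0, 1], [0, 0, 0, -0.001, -0.02, 0, 1], [0, 0, 0, -0.001, -0.025, 0.004, 1], [0, 0, 0, -0.001, -0.025, 0.005, 1], [0, 0, 0, -0.001, -0.025, 0.005, 1], [0, 0, 0, -0.001, -0.025, 0.005, 1], [0, 0, 0, -0.001, -0.025, 0.005, 1], [0, 0, 0, -0.001, -0.02, 0.005, 1], [0, 0, 0, -0.001, -0.013, 0.005, 1], [0, 0, 0, 0, -0.005, 0, 1]]}}

```text
time: 6.25
ee_pos: [0.381, -0.111, 0.2409]
eef_rot: [0.972, 0.236, -0.005, -0.005]
ft_force: [-0.3, 0.6, -2.2]
width: 0.0217
```

Call:
{"api": "send_rows", "payload": {"steps": [[0, 0, 1, 0, 0, 0, 1], [0, 0, 2.5, 0, 0, 0, 1], [0, 0, 3, 0, 0, 0, 1], [0, 0, 3.5, 0, 0, 0, 1], [0, 0, 3.5, 0, 0, 0, 1], [0, 0, 3.5, 0, 0, 0, 1], [0, 0, 3.5, 0, 0, 0, 1], [0, 0, 3, 0, 0, 0, 1], [0, 0, 2, 0, 0, 0, 1], [0, 0, 0.8, 0, 0, 0, 1]]}}

```text
time: 7.25
ee_pos: [0.3821, -0.1153, 0.2411]
eef_rot: [1.0, -0.007, -0.005, -0.003]
ft_force: [0.2, 0.1, -2.8]
width: 0.022
```

```bash
python3 -c "
from h import *
togo(.39,.009,.245,1)"
```

```text
ee [ 0.3821 -0.1153  0.2411] yaw -0.79 toolshift [ 0.0061 -0.1244 -0.0032] tilt z [-0.011  0.007 -1.   ] az -1.79
```

Call:
{"api": "send_rows", "payload": {"steps": [[0, 0, -0.3, 0.001, -0.007, 0, 1], [0, 0, -0.3, 0.001, -0.014, -0.001, 1], [0, 0, -0.3, 0.001, -0.016, -0.001, 1], [0, 0, -0.3, 0.001, -0.016, -0.001, 1], [0, 0, -0.3, 0.001, -0.016, 0, 1], [0, 0, -0.3, 0.001, -0.016, 0, 1], [0, 0, 0, 0, -0.015, 0, 1], [0, 0, 0, 0, -0.012, 0, 1], [0, 0, 0, 0, -0.007, 0, 1], [0, 0, 0, 0, 0, 0, 1]]}}

```text
time: 8.25
ee_pos: [0.3874, 0.0181, 0.2461]
eef_rot: [1.0, 0.015, -0.004, -0.003]
ft_force: [-0.2, -0.1, -1.5]
width: 0.0218
```

```bash
python3 look.py scene s3; python3 look.py side d3; python3 -c "
from h import *
togo(.468,.009,.240,1)
print(yaw())
im=cv2.imread('pics/s3.png')[130:360,260:520];cv2.imwrite('pics/s3c.png',cv2.resize(im,None,fx=3,fy=2.6))
im=cv2.imread('pics/d3.png')[130:330,180:440];cv2.imwrite('pics/d3c.png',cv2.resize(im,None,fx=3,fy=3))"
```

```text
8.25 [0.3874 0.0181 0.2461] [-0.24 -0.07 -1.48] 0.0218
8.3 [0.3874 0.0175 0.2461] [ 0.24 -0.3  -2.15] 0.0219
ee [0.3875 0.0168 0.246 ] yaw 1.62 toolshift [0.0803 0.0101 0.0052] tilt z [-0.009  0.006 -1.   ] az 0.62
[[ 0.999557    0.02825473 -0.00935322]
 [ 0.02831495 -0.99957875  0.00637018]
 [-0.00916929 -0.00663219 -0.99993597]]
```

View pics/s3c.png

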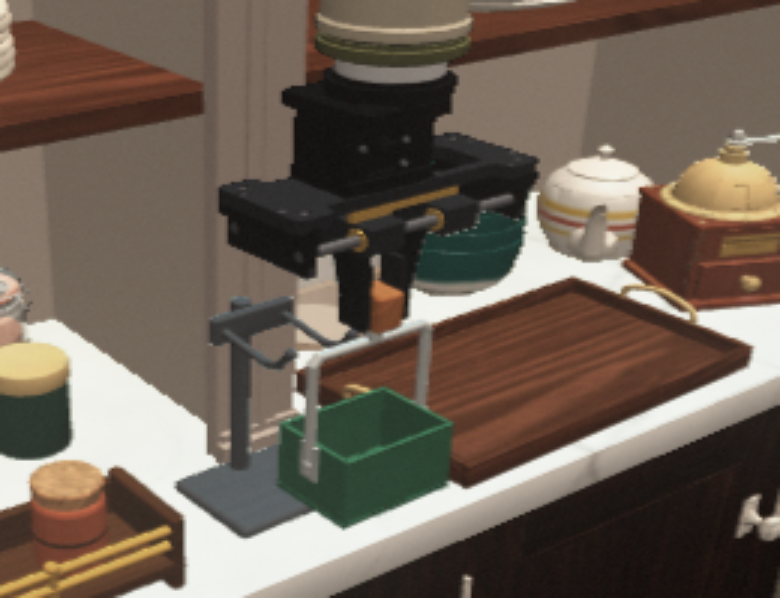

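View pics/d3c.png

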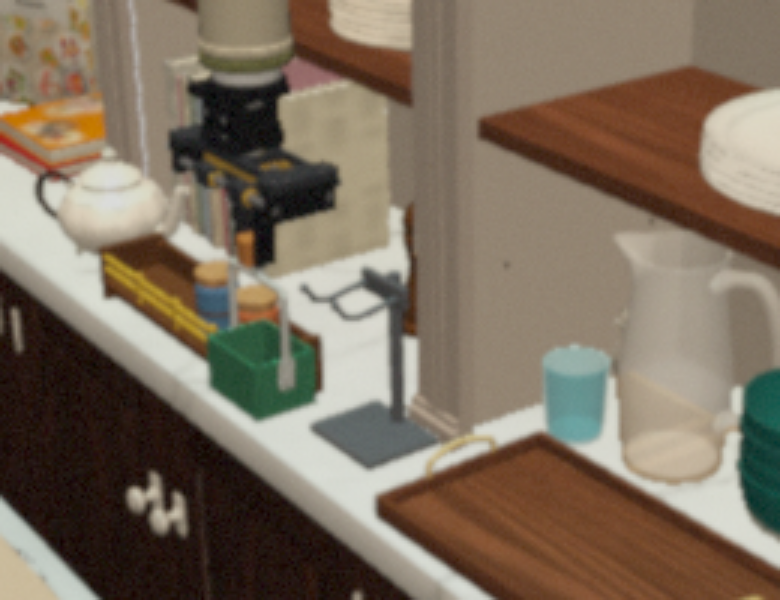

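Call:
{"api": "send_rows", "payload": {"steps": [[0, 0, 0, 0, 0.004, 0, 1], [0, 0, 0.3, 0, 0.003, 0.002, 1], [0, 0, 0.3, 0, 0, 0.002, 1], [0, 0, 0, 0.005, 0, 0, 1], [0, 0, 0, 0.01, 0, 0, 1], [0, 0, 0, 0.01, 0, 0, 1], [0, 0, 0, 0.01, 0, 0, 1], [0, 0, 0, 0.01, 0, 0, 1], [0, 0, 0, 0.005, 0, 0, 1], [0, 0, 0, 0, 0, 0, 1]]}}

```text
time: 9.35
ee_pos: [0.4434, 0.0076, 0.2404]
eef_rot: [1.0, 0.006, -0.005, -0.004]
ft_force: [0.9, 0.3, -1.9]
width: 0.0216
```

```bash
python3 look.py scene s4; python3 -c "
from h import *
togo(.468,.009,.236,1)
im=cv2.imread('pics/s4.png');hsv=cv2.cvtColor(im,cv2.COLOR_BGR2HSV);z=np.load('pics/s4.npz');W=cloud('scene',z['d'])
s=read_state()['ee_pos']
m=(np.abs(W[...,2]-(s[2]-.033))<.009)&(np.abs(W[...,0]-s[0])<.04)&(np.abs(W[...,1]-s[1])<.06)
q=W[m];print(len(q),cv2.minAreaRect(q[:,:2].astype(np.float32)*1000),q[:,2].min(),q[:,2].max(),q.mean(0))
im=im[130:360,260:520];cv2.imwrite('pics/s4c.png',cv2.resize(im,None,fx=3,fy=2.6))"
```

```text
9.35 [0.4434 0.0076 0.2404] [ 0.89  0.34 -1.89] 0.0216
ee [0.4431 0.0076 0.2404] yaw 0.69 toolshift [ 0.025  -0.0011  0.0042] tilt z [-0.009  0.008 -1.   ] az -0.31
189 ((439.8594970703125, 8.705421447753906), (100.45225524902344, 10.672170639038086), 89.02334594726562) 0.1984950274591138 0.21518819815863194 [0.43921712 0.01308657 0.20786772]
```

View pics/s4c.png

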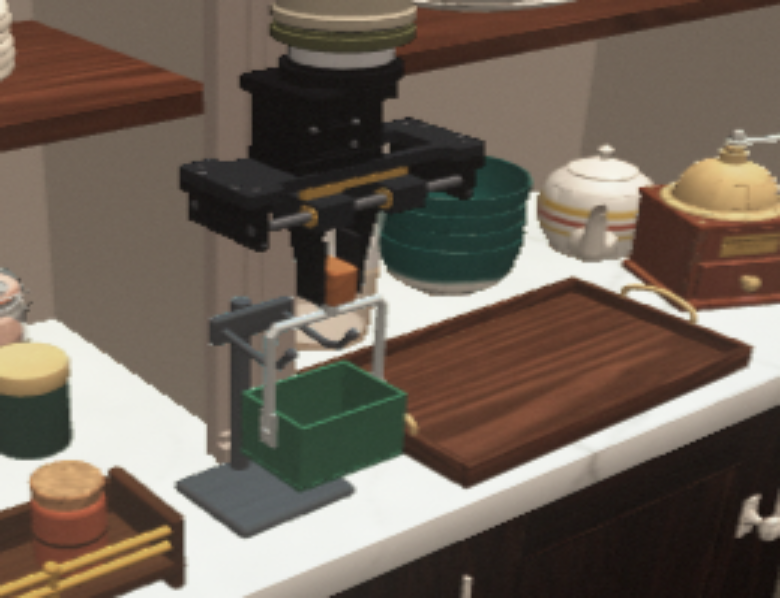

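Call:
{"api": "send_rows", "payload": {"steps": [[0, 0, -0.3, 0.005, -0.001, 0, 1], [0, 0, 0, 0.008, 0, 0, 1], [0, 0, 0, 0.007, 0, 0, 1], [0, 0, 0, 0.003, 0, 0, 1], [0, 0, 0, 0, 0, 0, 1], [0, 0, 0, 0, 0, 0.007, 1], [0, 0, 0, 0, 0, 0.007, 1], [0, 0, 0, 0, 0, 0.006, 1], [0, 0, 0, 0, 0, 0.003, 1], [0, 0, 0, 0, 0, 0, 1]]}}

```text
time: 10.4
ee_pos: [0.4667, 0.0091, 0.2145]
eef_rot: [1.0, 0.009, -0.005, -0.004]
ft_force: [-1.0, 0.2, -1.7]
width: 0.0219
```

```bash
python3 look.py scene s5; python3 -c "
from h import *
togo(.469,.009,.199,1)
im=cv2.imread('pics/s5.png');hsv=cv2.cvtColor(im,cv2.COLOR_BGR2HSV);z=np.load('pics/s5.npz');W=cloud('scene',z['d'])
s=read_state()['ee_pos']
im=im[190:310,300:460];cv2.imwrite('pics/s5c.png',cv2.resize(im,None,fx=5,fy=5))"
```

```text
10.4 [0.4667 0.0091 0.2145] [-1.04  0.18 -1.68] 0.0219
ee [0.4668 0.0091 0.2147] yaw 1.00 toolshift [0.0024 0.0003 0.0157] tilt z [-0.011  0.008 -1.   ] az 0.00
```

View pics/s5c.png

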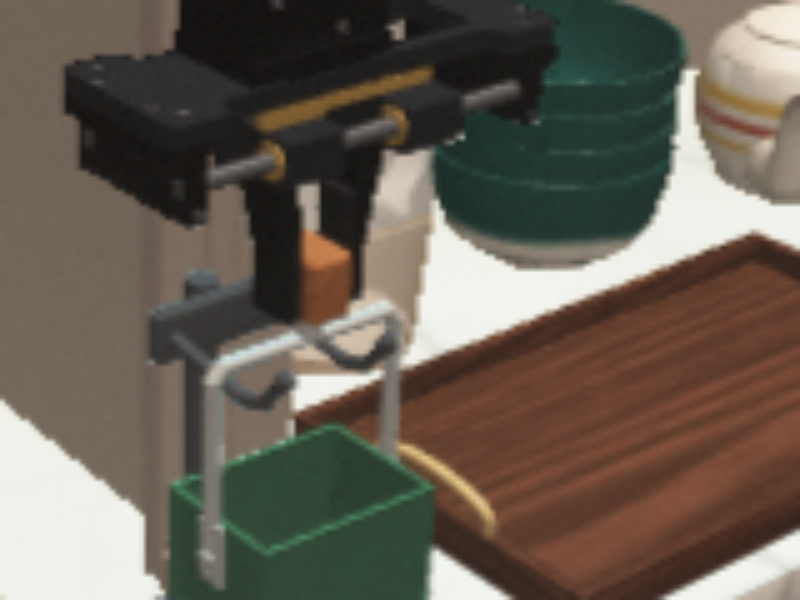

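Bar is inside the tips, over the prongs. Lower by small steps, watching the force.

Call:
{"api": "send_rows", "payload": {"steps": [[0, 0, 0, 0.002, 0, 0.002, 1], [0, 0, 0, 0, 0, 0.003, 1], [0, 0, 0, 0, 0, 0.003, 1], [0, 0, 0, 0, 0, 0.003, 1], [0, 0, 0, 0, 0, 0.002, 1], [0, 0, 0, 0, 0, 0.001, 1], [0, 0, 0, 0, 0, 0, 1], [0, 0, 0, 0, 0, 0, 1], [0, 0, 0, 0, 0, 0, 1], [0, 0, 0, 0, 0, 0, 1]]}}

```text
time: 11.45
ee_pos: [0.4694, 0.0093, 0.2004]
eef_rot: [1.0, 0.009, -0.004, -0.004]
ft_force: [-0.4, 0.3, -2.4]
width: 0.0213
```

```bash
python3 -c "
from h import *
togo(.469,.009,.199,1);print(read_state()['ft_force'])"
```

```text
ee [0.4694 0.0093 0.2004] yaw 1.00 toolshift [-0.0004  0.0003  0.0014] tilt z [-0.009  0.007 -1.   ] az -0.00
[-0.35811982  0.25181372 -2.43544931]
```

Call:
{"api": "send_rows", "payload": {"steps": [[0, 0, 0, 0, 0, 0.002, 1], [0, 0, 0, 0, 0, 0.002, 1], [0, 0, 0, 0, 0, 0.001, 1], [0, 0, 0, 0, 0, 0, 1], [0, 0, 0, 0, 0, 0, 1], [0, 0, 0, 0, 0, 0, 1], [0, 0, 0, 0, 0, 0, 1], [0, 0, 0, 0, 0, 0, 1], [0, 0, 0, 0, 0, 0, 1], [0, 0, 0, 0, 0, 0, 1]]}}

```text
time: 12.45
ee_pos: [0.472, 0.0094, 0.1991]
eef_rot: [1.0, 0.009, -0.001, -0.003]
ft_force: [0.3, -0.5, 0.6]
width: 0.0215
```

```bash
python3 -c "
from h import *
togo(.469,.009,.199,1);print(read_state()['ft_force'])"
```

```text
ee [0.472  0.0094 0.1991] yaw 0.99 toolshift [-0.003   0.0003  0.0001] tilt z [-0.002  0.006 -1.   ] az -0.01
[ 0.3047821  -0.54743507  0.56077674]
```

Call:
{"api": "send_rows", "payload": {"steps": [[0, 0, 0, 0, 0, 0, 0.4], [0, 0, 0, 0, 0, 0, 0.3], [0, 0, 0, 0, 0, 0, 0.2], [0, 0, 0, 0, 0, 0, 0], [0, 0, 0, 0, 0, 0, -0.2], [0, 0, 0, 0, 0, 0, -0.2], [0, 0, 0, 0, 0, 0, -0.2], [0, 0, 0, 0, 0, 0, -0.2], [0, 0, 0, 0, 0, 0, -0.2], [0, 0, 0, 0, 0, 0, -0.2]]}}

```text
time: 13.45
ee_pos: [0.4719, 0.0094, 0.199]
eef_rot: [1.0, 0.009, -0.001, -0.003]
ft_force: [0.4, -0.9, 0.2]
width: 0.0522
```

```bash
python3 look.py scene s6; python3 look.py side d6; python3 -c "
from h import *
im=cv2.imread('pics/s6.png')
im=im[190:310,300:460];cv2.imwrite('pics/s6c.png',cv2.resize(im,None,fx=5,fy=5))"
```

```text
13.45 [0.4719 0.0094 0.199 ] [ 0.42 -0.88  0.22] 0.0522
13.5 [0.4718 0.0094 0.199 ] [ 1.24 -0.23  0.84] 0.0519
```

View pics/s6c.png

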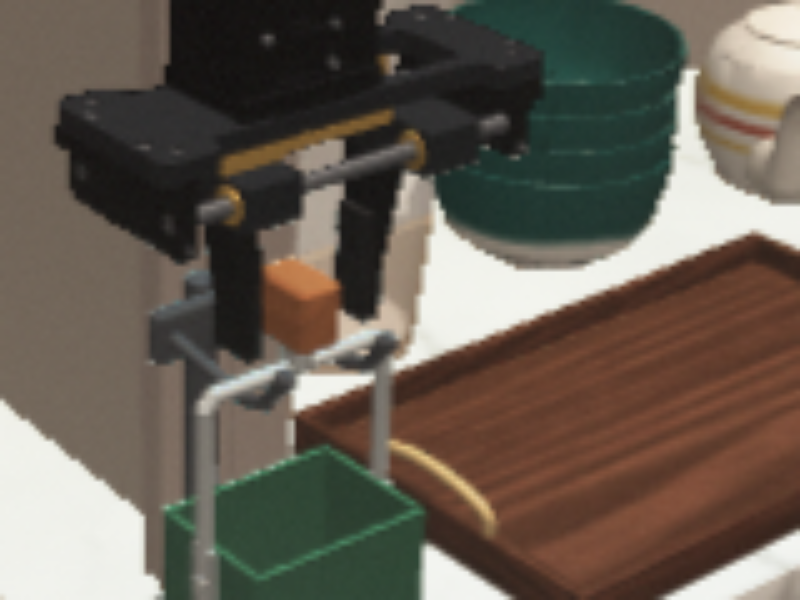

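Call:
{"api": "send_rows", "payload": {"steps": [[0, 0, 0, 0, 0, -0.005, -0.2], [0, 0, 0, 0, 0, -0.01, -0.2], [0, 0, 0, 0, 0, -0.015, -0.2], [0, 0, 0, 0, 0, -0.015, -0.2], [0, 0, 0, 0, 0, -0.015, -0.2], [0, 0, 0, 0, 0, -0.015, -0.2], [0, 0, 0, 0, 0, -0.015, -0.2], [0, 0, 0, 0, 0, -0.01, -0.3], [0, 0, 0, 0, 0, 0, -0.5], [0, 0, 0, 0, 0, 0, -0.6]]}}

```text
time: 14.55
ee_pos: [0.4723, 0.0093, 0.3088]
eef_rot: [1.0, 0.009, 0.001, -0.003]
ft_force: [-1.0, 0.7, -0.2]
width: 0.0652
```

```bash
cat > chk.py <<'E'
import sys
from h import *
f=sys.argv[1]
im=cv2.imread(f'pics/{f}.png');hsv=cv2.cvtColor(im,cv2.COLOR_BGR2HSV);z=np.load(f'pics/{f}.npz');W=cloud('scene',z['d'])
L=(W[...,1]>-.06)&(W[...,1]<.08)&(W[...,0]>.38)&(W[...,0]<.53)
br=L&(W[...,2]>.155)&(W[...,2]<.20)&(hsv[...,2]>140)&(hsv[...,1]<60);q=W[br]
if len(q)>4:print('bar',len(q),q.mean(0),cv2.minAreaRect(q[:,:2].astype(np.float32)*1000))
gp=L&(hsv[...,0]<18)&(hsv[...,1]>120)&(W[...,2]>.16);q=W[gp]
if len(q)>4:print('grip',len(q),q.mean(0),q[:,2].max(),cv2.minAreaRect(q[q[:,2]>q[:,2].max()-.008][:,:2].astype(np.float32)*1000))
g=L&(hsv[...,0]>65)&(hsv[...,0]<95)&(hsv[...,1]>90);q=W[g]
print('box z',q[:,2].min(),q[:,2].max(),cv2.minAreaRect(q[:,:2].astype(np.float32)*1000))
ck=(W[...,2]>.04)&(W[...,2]<.115)&(hsv[...,1]>110)
for nm,h in(('blue',(95,125)),('terr',(0,12))):
    m=((hsv[...,0]>=h[0])&(hsv[...,0]<=h[1])&ck&(W[...,0]<.56)&(hsv[...,2]>70)).astype(np.uint8)
    m=cv2.morphologyEx(m,cv2.MORPH_OPEN,np.ones((3,3),np.uint8))
    n,l,st,c=cv2.connectedComponentsWithStats(m)
    for k in range(1,n):
        if st[k,4]>60:
            q=W[l==k].mean(0)
            t=(np.hypot(W[...,0]-q[0]-.012,W[...,1]-q[1])<.045)&(W[...,2]>.06)&(hsv[...,0]<25)&(hsv[...,0]>8)&(W[...,2]<.125)
            top=W[t];zt=np.percentile(top[:,2],90) if len(top) else 0
            top=top[top[:,2]>zt-.006]
            print(nm,st[k],q,'lid',len(top),zt,cv2.minEnclosingCircle(top[:,:2].astype(np.float32)*1000) if len(top)>4 else '')
E
python3 look.py scene s7; python3 chk.py s7;python3 -c "
from h import *
togo(.477,.190,.25,1)"
```

```text
14.55 [0.4723 0.0093 0.3088] [-1.01  0.7  -0.22] 0.0652
bar 105 [0.46665217 0.01571125 0.16885955] ((460.11236572265625, 11.146461486816406), (97.33078002929688, 39.48448944091797), 77.78270721435547)
grip 372 [0.45837908 0.01894887 0.26668745] 0.44359380322488456 ((449.47943115234375, -9.88088607788086), (1.4397004842758179, 3.994601249694824), 22.505064010620117)
box z 0.04087900853194193 0.09743166715062634 ((468.9527587890625, 8.885868072509766), (68.74658203125, 90.54391479492188), 0.5755020380020142)
terr [490 211  40  27 612] [ 0.52714517 -0.58572631  0.07583945] lid 90 0.12118044763370277 ((553.7664794921875, -596.2540283203125), 39.80805969238281)
terr [297 310  23  21 111] [0.47619449 0.13272614 0.06885034] lid 37 0.10693048401443864 ((479.725830078125, 172.01162719726562), 14.978849411010742)
terr [261 320  35  26 517] [0.46559428 0.19951927 0.07234653] lid 326 0.10840808900003333 ((475.9494323730469, 190.095458984375), 25.78839683532715)
terr [115 354  77  58 491] [0.49339175 0.46088855 0.06601936] lid 177 0.06970719871821644 ((498.3902282714844, 457.7631530761719), 44.0240364074707)
ee [0.4723 0.0093 0.3087] yaw 1.04 toolshift [ 0.0079 -0.1803  0.0597] tilt z [ 0.001  0.006 -1.   ] az 0.04
```

View pics/s7.png

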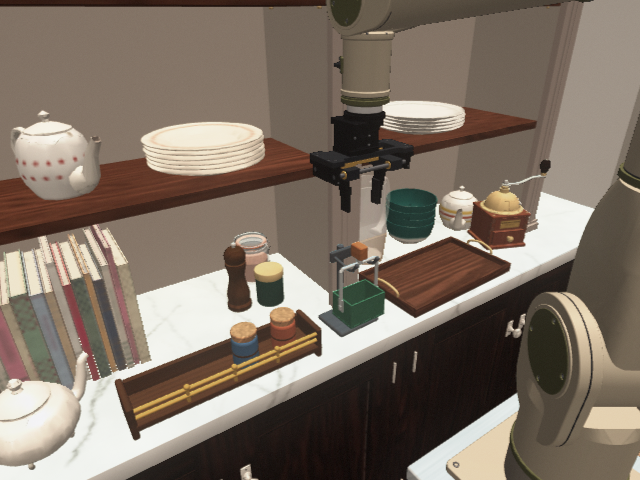

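Call:
{"api": "send_rows", "payload": {"steps": [[0, 0, 0, 0.001, -0.01, 0, -0.6], [0, 0, 0, 0.001, -0.02, 0, -0.6], [0, 0, 0, 0.001, -0.025, 0, -0.6], [0, 0, 0, 0.001, -0.025, 0, -0.6], [0, 0, 0, 0, -0.025, 0.005, -0.6], [0, 0, 0, 0, -0.025, 0.015, -0.6], [0, 0, 0, 0, -0.02, 0.02, -0.6], [0, 0, 0, 0, -0.015, 0.02, -0.6], [0, 0, 0, 0, -0.007, 0.02, -0.6], [0, 0, 0, 0, 0, 0.01, -0.6]]}}

```text
time: 15.6
ee_pos: [0.4692, 0.1954, 0.2127]
eef_rot: [1.0, 0.01, -0.002, -0.004]
ft_force: [-0.2, 0.7, 0.6]
width: 0.0694
```

```bash
cat > jl.py <<'E'
import sys
from h import *
f=sys.argv[1]
s=read_state();P=camera_params("wrist");im,d=camera("wrist");cv2.imwrite(f"pics/{f}.png",im)
W=cloud("wrist",d,P);print(np.round(s["ee_pos"],4),round(s["width"],4))
hsv=cv2.cvtColor(im,cv2.COLOR_BGR2HSV)
m=((W[...,2]>.100)&(W[...,2]<.116)&(hsv[...,1]>60)).astype(np.uint8)
n,l,st,c=cv2.connectedComponentsWithStats(m)
for k in range(1,n):
    if st[k,4]>150:
        q=W[l==k];print(st[k],cv2.minEnclosingCircle(q[:,:2].astype(np.float32)*1000),q[:,2].mean())
E
python3 jl.py w8; python3 -c "
from h import *
togo(.4765,.190,.15,1)"
```

```text
[0.4692 0.1954 0.2127] 0.0694
[ 175  190   71   68 3761] ((477.1553649902344, 274.30426025390625), 24.73737335205078) 0.10701196297898825
[ 295  191   70   67 3752] ((478.95343017578125, 191.00784301757812), 24.705764770507812) 0.10714590884472229
ee [0.4688 0.1947 0.2117] yaw 1.15 toolshift [0.0079 0.0053 0.0616] tilt z [-0.006  0.008 -1.   ] az 0.15
```

View pics/w8.png

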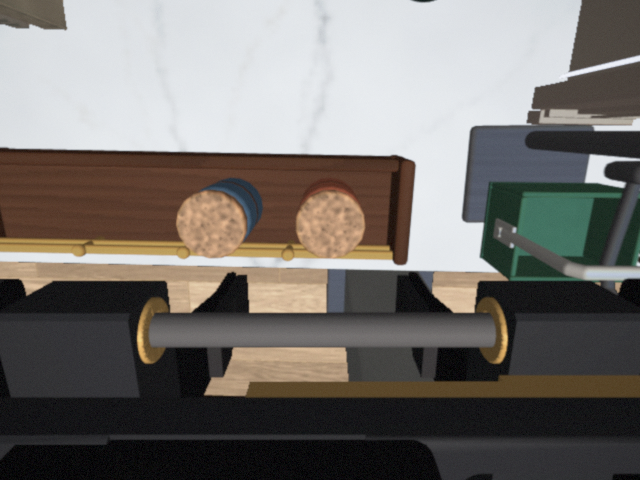

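Call:
{"api": "send_rows", "payload": {"steps": [[0, 0, 0, 0.004, 0.003, 0.01, -0.6], [0, 0, 0, 0.003, 0.001, 0.015, -0.6], [0, 0, 0, 0, 0, 0.015, -0.6], [0, 0, 0, 0, 0, 0.015, -0.6], [0, 0, 0, 0, 0, 0.01, -0.6], [0, 0, 0, 0, 0, 0.005, -0.6], [0, 0, 0, 0, 0, 0, -0.6], [0, 0, 0, 0, 0, 0, -0.6], [0, 0, 0, 0, 0, 0, -0.6], [0, 0, 0, 0, 0, 0, -0.6]]}}

```text
time: 16.65
ee_pos: [0.4781, 0.1885, 0.1375]
eef_rot: [1.0, 0.007, -0.002, -0.004]
ft_force: [-0.5, 0.7, -0.1]
width: 0.0692
```

```bash
python3 -c "
from h import *
togo(.478,.191,.083,1)"
```

```text
ee [0.4781 0.1885 0.1375] yaw 0.86 toolshift [ 0.0001 -0.002   0.0545] tilt z [-0.004  0.008 -1.   ] az -0.14
```

Call:
{"api": "send_rows", "payload": {"steps": [[0, 0, 0, 0, -0.002, 0.003, -0.6], [0, 0, 0, 0, 0, 0.008, -0.6], [0, 0, 0, 0, 0, 0.01, -0.6], [0, 0, 0, 0, 0, 0.01, -0.6], [0, 0, 0, 0, 0, 0.01, -0.6], [0, 0, 0, 0, 0, 0.007, -0.6], [0, 0, 0, 0, 0, 0.003, -0.6], [0, 0, 0, 0, 0, 0, -0.6], [0, 0, 0, 0, 0, 0, -0.6], [0, 0, 0, 0, 0, 0, -0.6]]}}

```text
time: 17.65
ee_pos: [0.4778, 0.1913, 0.0818]
eef_rot: [1.0, 0.008, -0.002, -0.004]
ft_force: [0.5, 0.2, 0.1]
width: 0.0695
```

```bash
python3 -c "
from h import *
togo(.478,.191,.083,1);print(read_state()['ft_force'])"
```

```text
ee [0.4778 0.1913 0.0818] yaw 0.87 toolshift [ 0.0002  0.0003 -0.0012] tilt z [-0.004  0.008 -1.   ] az -0.13
[0.47224177 0.21438148 0.11935791]
```

Call:
{"api": "send_rows", "payload": {"steps": [[0, 0, 0, 0, 0, 0, 0], [0, 0, 0, 0, 0, 0, 1], [0, 0, 0, 0, 0, 0, 1], [0, 0, 0, 0, 0, 0, 1], [0, 0, 0, 0, 0, 0, 1], [0, 0, 0, 0, 0, 0, 1], [0, 0, 0, 0, 0, 0, 1], [0, 0, 0, 0, 0, 0, 1], [0, 0, 0, 0, 0, 0, 1], [0, 0, 0, 0, 0, 0, 1]], "force": 20}}

```text
time: 18.65
ee_pos: [0.4784, 0.1914, 0.0827]
eef_rot: [1.0, 0.008, -0.001, -0.004]
ft_force: [-0.4, 0.1, 0.2]
width: 0.0499
```

Call:
{"api": "send_rows", "payload": {"steps": [[0, 0, 0, 0, 0, -0.005, 1], [0, 0, 0, 0, 0, -0.012, 1], [0, 0, 0, 0, 0, -0.02, 1], [0, 0, 0, 0, 0, -0.028, 1], [0, 0, 0, 0, 0, -0.03, 1], [0, 0, 0, 0, 0, -0.03, 1], [0, 0, 0, 0, 0, -0.03, 1], [0, 0, 0, 0, 0, -0.025, 1], [0, 0, 0, 0, 0, -0.012, 1], [0, 0, 0, 0, 0, -0.005, 1]]}}

```text
time: 19.65
ee_pos: [0.4763, 0.1904, 0.2924]
eef_rot: [1.0, 0.009, -0.002, -0.004]
ft_force: [0.7, -0.9, -2.3]
width: 0.0496
```

```bash
python3 look.py scene s9;  python3 -c "
from h import *
togo(.45,-.06,.30,1)"
```

```text
19.65 [0.4763 0.1904 0.2924] [ 0.71 -0.86 -2.25] 0.0496
ee [0.4764 0.1905 0.2927] yaw 1.07 toolshift [-0.0311  0.2499 -0.0093] tilt z [-0.003  0.008 -1.   ] az 0.07
```

View pics/s9.png

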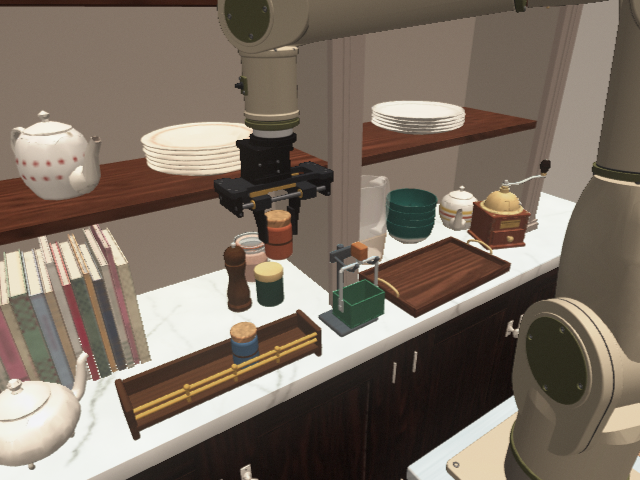

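Call:
{"api": "send_rows", "payload": {"steps": [[0, 0, 0, -0.004, 0.01, -0.005, 1], [0, 0, 0, -0.004, 0.02, -0.005, 1], [0, 0, 0, -0.004, 0.03, -0.002, 1], [0, 0, 0, -0.004, 0.035, 0, 1], [0, 0, 0, -0.004, 0.035, 0, 1], [0, 0, 0, -0.003, 0.035, 0, 1], [0, 0, 0, 0, 0.035, 0, 1], [0, 0, 0, 0, 0.03, 0, 1], [0, 0, 0, 0, 0.02, 0, 1], [0, 0, 0, 0, 0.01, 0, 1]]}}

```text
time: 20.7
ee_pos: [0.4521, -0.078, 0.2906]
eef_rot: [1.0, 0.012, -0.01, -0.006]
ft_force: [0.7, 0.1, -2.3]
width: 0.0494
```

```bash
python3 -c "
from h import *
togo(.525,-.22,.20,2)"
```

```text
ee [ 0.4521 -0.078   0.2906] yaw 1.40 toolshift [0.0713 0.1448 0.0874] tilt z [-0.021  0.012 -1.   ] az -0.60
```

Call:
{"api": "send_rows", "payload": {"steps": [[-0.1, 0.2, 0, 0.003, 0.008, 0, 1], [-0.1, 0.2, 0, 0.007, 0.015, 0, 1], [-0.1, 0.2, 0, 0.009, 0.018, 0.002, 1], [-0.1, 0.2, 0, 0.01, 0.02, 0.005, 1], [-0.1, 0.2, 0, 0.01, 0.02, 0.01, 1], [-0.1, 0.2, 0, 0.01, 0.02, 0.015, 1], [-0.1, 0, 0, 0.008, 0.018, 0.015, 1], [0, 0, 0, 0.006, 0.012, 0.015, 1], [0, 0, 0, 0.004, 0.008, 0.01, 1], [0, 0, 0, 0, 0, 0.005, 1]]}}

```text
time: 21.7
ee_pos: [0.5305, -0.2193, 0.206]
eef_rot: [1.0, 0.016, 0.001, -0.0]
ft_force: [-0.2, -0.1, -0.9]
width: 0.0495
```

```bash
python3 -c "
from h import *
togo(.525,-.22,.065,2)"
```

```text
ee [ 0.5305 -0.2193  0.206 ] yaw 1.88 toolshift [-0.0058  0.0006  0.141 ] tilt z [ 0.002  0.    -1.   ] az -0.12
```

Call:
{"api": "send_rows", "payload": {"steps": [[0, 0, 0, -0.002, 0, 0.01, 1], [0, 0, 0, -0.001, 0, 0.018, 1], [0, 0, 0, -0.001, 0, 0.02, 1], [0, 0, 0, 0, 0, 0.02, 1], [0, 0, 0, 0, 0, 0.02, 1], [0, 0, 0, 0, 0, 0.018, 1], [0, 0, 0, 0, 0, 0.012, 1], [0, 0, 0, 0, 0, 0.007, 1], [0, 0, 0, 0, 0, 0.002, 1], [0, 0, 0, 0, 0, 0, 1]]}}

```text
time: 22.7
ee_pos: [0.5281, -0.2128, 0.0762]
eef_rot: [1.0, 0.021, 0.004, 0.0]
ft_force: [-0.5, 0.4, -2.3]
width: 0.0497
```

```bash
python3 -c "
from h import *
togo(.525,-.22,.0625,2);print(read_state()['ft_force'])"
```

```text
ee [ 0.5281 -0.2128  0.0762] yaw 2.37 toolshift [-0.0035  0.007   0.0136] tilt z [ 0.008 -0.    -1.   ] az 0.37
[-0.45209207  0.42328772 -2.26419908]
```

Call:
{"api": "send_rows", "payload": {"steps": [[0, -0.4, 0, 0, 0, 0.003, 1], [0, 0, 0, 0, 0, 0.003, 1], [0, 0, 0, 0, 0, 0.003, 1], [0, 0, 0, 0, 0, 0.002, 1], [0, 0, 0, 0, 0, 0.002, 1], [0, 0, 0, 0, 0, 0.001, 1], [0, 0, 0, 0, 0, 0, 1], [0, 0, 0, 0, 0, 0, 1], [0, 0, 0, 0, 0, 0, 1], [0, 0, 0, 0, 0, 0, 1]]}}

```text
time: 23.7
ee_pos: [0.5295, -0.2135, 0.0633]
eef_rot: [1.0, 0.02, 0.002, 0.001]
ft_force: [-0.9, -0.0, -1.9]
width: 0.049
```

```bash
python3 -c "
from h import *
togo(.525,-.22,.0625,2);print(read_state()['ft_force'])"
```

```text
ee [ 0.5295 -0.2135  0.0633] yaw 2.35 toolshift [-0.0048  0.0063  0.0008] tilt z [ 0.004 -0.002 -1.   ] az 0.35
[-0.93248009 -0.04250216 -1.94419771]
```

Call:
{"api": "send_rows", "payload": {"steps": [[0, 0, 0, 0, 0, 0.002, 1], [0, 0, 0, 0, 0, 0.001, 1], [0, 0, 0, 0, 0, 0, 1], [0, 0, 0, 0, 0, 0, 1], [0, 0, 0, 0, 0, 0, -0.2], [0, 0, 0, 0, 0, 0, -0.3], [0, 0, 0, 0, 0, 0, -0.4], [0, 0, 0, 0, 0, 0, -0.6], [0, 0, 0, 0, 0, 0, -0.6], [0, 0, 0, 0, 0, 0, -0.6]]}}

```text
time: 24.7
ee_pos: [0.5312, -0.2142, 0.063]
eef_rot: [1.0, 0.02, 0.003, 0.002]
ft_force: [-0.7, -0.4, 0.5]
width: 0.0683
```

Call:
{"api": "send_rows", "payload": {"steps": [[0, 0, 0, 0, 0, -0.005, -0.6], [0, 0, 0, 0, 0, -0.012, -0.6], [0, 0, 0, 0, 0, -0.02, -0.6], [0, 0, 0, 0, 0, -0.028, -0.6], [0, 0, 0, 0, 0, -0.03, -0.6], [0, 0, 0, 0, 0, -0.03, -0.6], [0, 0, 0, 0, 0, -0.03, -0.6], [0, 0, 0, 0, 0, -0.03, -0.6], [0, 0, 0, 0, 0, -0.012, -0.6], [0, 0, 0, 0, 0, -0.005, -0.6]]}}

```text
time: 25.7
ee_pos: [0.5291, -0.212, 0.2801]
eef_rot: [1.0, 0.021, 0.005, 0.003]
ft_force: [-0.1, 0.3, -0.2]
width: 0.0695
```

```bash
python3 look.py scene s10; python3 chk.py s10; python3 -c "
from h import *
togo(.45,.15,.28,1)"
```

```text
25.7 [ 0.5291 -0.212   0.2801] [-0.1   0.29 -0.23] 0.0695
bar 106 [0.46676455 0.0155849  0.16884032] ((460.290771484375, 14.277545928955078), (92.44983673095703, 40.469024658203125), 80.71633911132812)
grip 239 [0.46523101 0.01449757 0.19841436] 0.21014214761173966 ((469.09893798828125, 11.109110832214355), (34.45937728881836, 19.35919952392578), 7.1495280265808105)
box z 0.04040363776043143 0.09828820074100009 ((469.59722900390625, 8.231452941894531), (70.74107360839844, 93.13021850585938), 0.2286657989025116)
terr [490 211  40  27 622] [ 0.5277402  -0.58450442  0.07586216] lid 102 0.12054325330169437 ((553.5523071289062, -592.7227783203125), 38.74901580810547)
terr [404 261  20  15 244] [ 0.5173481  -0.20212806  0.06020256] lid 163 0.08875204426210528 ((527.8093872070312, -214.22560119628906), 25.133148193359375)
terr [297 310  23  21 106] [0.47594523 0.13271694 0.06890912] lid 152 0.07016574572771127 ((483.4276123046875, 139.8938446044922), 40.2459602355957)
terr [151 356  36  16 119] [0.51474033 0.40646474 0.06302113] lid 215 0.06417409800172898 ((518.470703125, 406.7265930175781), 43.671783447265625)
terr [125 371  24  11  87] [0.514323   0.46234769 0.0630773 ] lid 127 0.06972521764416709 ((507.84576416015625, 458.30548095703125), 40.394981384277344)
terr [115 380  17  32 248] [0.47305356 0.49241582 0.06880615] lid 263 0.07015066536404449 ((479.8866271972656, 486.2532958984375), 40.82177734375)
ee [ 0.5293 -0.2119  0.2805] yaw 2.44 toolshift [-0.0638 -0.365  -0.0023] tilt z [ 0.01  -0.005 -1.   ] az 1.44
```

View pics/s10.png

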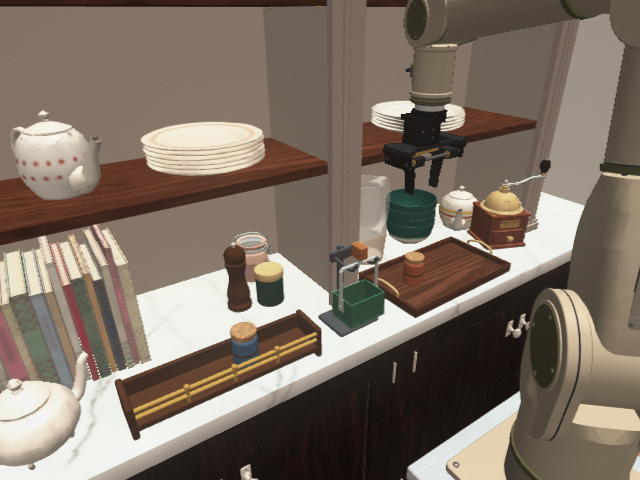

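Call:
{"api": "send_rows", "payload": {"steps": [[0.1, -0.1, 0.1, -0.007, -0.015, 0, -0.6], [0, -0.1, 0.1, -0.01, -0.03, 0, -0.6], [0, -0.1, 0.2, -0.011, -0.035, 0, -0.6], [0, -0.1, 0.2, -0.011, -0.035, 0, -0.6], [0, 0, 0.2, -0.01, -0.035, 0, -0.6], [0, 0, 0.2, -0.008, -0.035, 0, -0.6], [0, 0, 0.2, -0.005, -0.035, 0, -0.6], [0, 0, 0.2, 0, -0.03, 0, -0.6], [0, 0, 0, 0, -0.02, 0, -0.6], [0, 0, 0, 0, -0.01, 0, -0.6]]}}

```text
time: 26.75
ee_pos: [0.4439, 0.0811, 0.2653]
eef_rot: [1.0, 0.008, -0.009, 0.001]
ft_force: [0.5, -0.6, 0.4]
width: 0.0699
```

```bash
python3 -c "
from h import *
togo(.47,.27,.22,1)"
```

```text
ee [0.4439 0.0811 0.2653] yaw 0.92 toolshift [ 0.03   -0.1885  0.0444] tilt z [-0.019 -0.002 -1.   ] az -0.08
```

Call:
{"api": "send_rows", "payload": {"steps": [[0, 0.2, 0, 0.002, -0.015, 0, -0.6], [0, 0.2, 0, 0.003, -0.022, 0, -0.6], [0, 0.2, 0, 0.004, -0.025, 0, -0.6], [0, 0.2, 0, 0.005, -0.025, 0.005, -0.6], [0, 0.2, 0, 0.005, -0.025, 0.01, -0.6], [0, 0.1, 0, 0.004, -0.025, 0.01, -0.6], [0, 0, 0, 0.003, -0.022, 0.01, -0.6], [0, 0, 0, 0.002, -0.015, 0.005, -0.6], [0, 0, 0, 0, -0.006, 0, -0.6], [0, 0, 0, 0, 0, 0, -0.6]]}}

```text
time: 27.75
ee_pos: [0.4623, 0.2643, 0.2124]
eef_rot: [1.0, 0.006, -0.007, 0.004]
ft_force: [-0.7, -1.0, 0.1]
width: 0.0695
```

```bash
python3 jl.py w11; python3 -c "
from h import *
togo(.477,.273,.135,1)"
```

```text
[0.4623 0.2643 0.2124] 0.0695
[ 271  181   71   69 3820] ((477.3741760253906, 274.55548095703125), 24.729461669921875) 0.10713108172894345
ee [0.4625 0.2637 0.2124] yaw 0.68 toolshift [ 0.0158 -0.0098  0.0771] tilt z [-0.014 -0.009 -1.   ] az -0.32
```

View pics/w11.png

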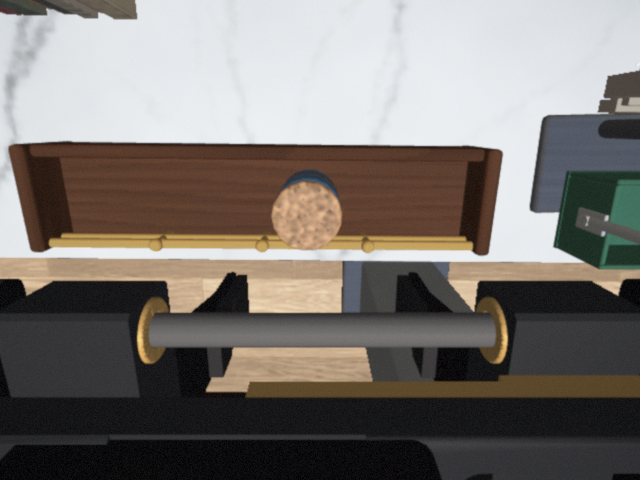

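Call:
{"api": "send_rows", "payload": {"steps": [[0.1, 0.2, 0, 0.003, -0.002, 0.005, -0.6], [0.1, 0.2, 0, 0.003, -0.002, 0.01, -0.6], [0.1, 0.2, 0, 0.003, -0.002, 0.012, -0.6], [0.1, 0.2, 0, 0.003, -0.002, 0.012, -0.6], [0.1, 0, 0, 0.002, -0.001, 0.012, -0.6], [0, 0, 0, 0, 0, 0.012, -0.6], [0, 0, 0, 0, 0, 0.005, -0.6], [0, 0, 0, 0, 0, 0, -0.6], [0, 0, 0, 0, 0, 0, -0.6], [0, 0, 0, 0, 0, 0, -0.6]]}}

```text
time: 28.8
ee_pos: [0.478, 0.2693, 0.1377]
eef_rot: [1.0, 0.004, 0.0, 0.001]
ft_force: [-0.0, -0.6, -0.4]
width: 0.0697
```

```bash
python3 -c "
from h import *
togo(.477,.2735,.0825,1)"
```

```text
ee [0.478  0.2693 0.1377] yaw 0.42 toolshift [-0.001  -0.0043  0.0551] tilt z [ 0.001 -0.002 -1.   ] az -0.58
```

Call:
{"api": "send_rows", "payload": {"steps": [[0, 0, -0.3, -0.001, -0.003, 0.002, -0.6], [0, 0, -0.3, 0, -0.001, 0.008, -0.6], [0, 0, 0, 0, 0, 0.01, -0.6], [0, 0, 0, 0, 0, 0.01, -0.6], [0, 0, 0, 0, 0, 0.01, -0.6], [0, 0, 0, 0, 0, 0.007, -0.6], [0, 0, 0, 0, 0, 0.004, -0.6], [0, 0, 0, 0, 0, 0, -0.6], [0, 0, 0, 0, 0, 0, -0.6], [0, 0, 0, 0, 0, 0, -0.6]]}}

```text
time: 29.8
ee_pos: [0.4771, 0.2737, 0.0824]
eef_rot: [1.0, 0.009, 0.001, 0.001]
ft_force: [0.1, 0.0, -0.0]
width: 0.0697
```

```bash
python3 -c "
from h import *
togo(.477,.2735,.0825,1)"
```

```text
ee [0.4771 0.2737 0.0824] yaw 1.08 toolshift [-0.0001  0.0002 -0.0001] tilt z [ 0.001 -0.002 -1.   ] az 0.08
```

Call:
{"api": "send_rows", "payload": {"steps": [[0, 0, 0, 0, 0, 0, 0], [0, 0, 0, 0, 0, 0, 1], [0, 0, 0, 0, 0, 0, 1], [0, 0, 0, 0, 0, 0, 1], [0, 0, 0, 0, 0, 0, 1], [0, 0, 0, 0, 0, 0, 1], [0, 0, 0, 0, 0, 0, 1], [0, 0, 0, 0, 0, 0, 1], [0, 0, 0, 0, 0, 0, 1], [0, 0, 0, 0, 0, 0, 1]], "force": 20}}

```text
time: 30.8
ee_pos: [0.4776, 0.2739, 0.0834]
eef_rot: [1.0, 0.009, 0.001, 0.0]
ft_force: [0.6, 0.6, 1.0]
width: 0.0497
```

Call:
{"api": "send_rows", "payload": {"steps": [[0, 0, 0, 0, 0, -0.005, 1], [0, 0, 0, 0, 0, -0.012, 1], [0, 0, 0, 0, 0, -0.02, 1], [0, 0, 0, 0, 0, -0.028, 1], [0, 0, 0, 0, 0, -0.03, 1], [0, 0, 0, 0, 0, -0.03, 1], [0, 0, 0, 0, 0, -0.03, 1], [0, 0, 0, 0, 0, -0.03, 1], [0, 0, 0, 0, 0, -0.02, 1], [0, 0, 0, 0, 0, -0.01, 1]]}}

```text
time: 31.8
ee_pos: [0.4743, 0.2744, 0.3126]
eef_rot: [1.0, 0.011, 0.001, 0.001]
ft_force: [-0.0, -0.1, -2.1]
width: 0.0491
```

```bash
python3 look.py scene s12; python3 -c "
from h import *
togo(.445,.05,.31,1)"
```

```text
31.8 [0.4743 0.2744 0.3126] [-0.   -0.12 -2.14] 0.0491
ee [0.4746 0.2748 0.3136] yaw 1.27 toolshift [-0.0346  0.224   0.0037] tilt z [ 0.003 -0.001 -1.   ] az 0.27
```

View pics/s12.png

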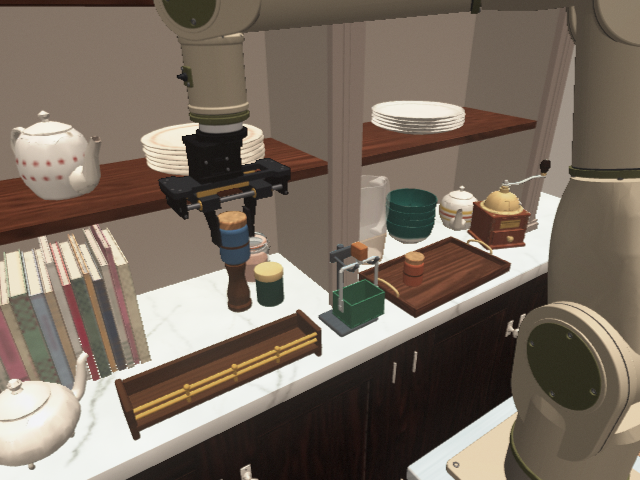

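Call:
{"api": "send_rows", "payload": {"steps": [[0, 0, 0, -0.004, 0.01, 0, 1], [0, 0, 0, -0.005, 0.02, 0, 1], [0, 0, 0, -0.005, 0.028, 0, 1], [0, 0, 0, -0.005, 0.03, 0, 1], [0, 0, 0, -0.003, 0.03, 0, 1], [0, 0, 0, 0, 0.03, 0, 1], [0, 0, 0, 0, 0.03, 0, 1], [0, 0, 0, 0, 0.03, 0, 1], [0, 0, 0, 0, 0.03, 0, 1], [0, 0, 0, 0, 0.03, 0, 1]]}}

```text
time: 32.85
ee_pos: [0.449, -0.0061, 0.3026]
eef_rot: [1.0, 0.013, -0.006, 0.0]
ft_force: [1.0, 0.1, -1.3]
width: 0.0497
```

```bash
python3 -c "
from h import *
togo(.48,-.20,.31,1)"
```

```text
ee [ 0.449  -0.0061  0.3026] yaw 1.49 toolshift [ 0.0259  0.1947 -0.0077] tilt z [-0.012 -0.001 -1.   ] az 0.49
```

Call:
{"api": "send_rows", "payload": {"steps": [[0, 0.1, 0, 0, 0.02, 0, 1], [0, 0.1, 0, 0, 0.03, 0, 1], [0, 0.1, 0, 0.002, 0.03, 0, 1], [0, 0.1, 0, 0.005, 0.03, 0, 1], [0, 0.1, 0, 0.007, 0.03, 0, 1], [0, 0.1, 0, 0.008, 0.03, 0, 1], [0, 0.1, 0, 0.008, 0.03, 0, 1], [0, 0, 0, 0.008, 0.03, 0, 1], [0, 0, 0, 0.008, 0.02, 0, 1], [0, 0, 0, 0.003, 0.01, 0, 1]]}}

```text
time: 33.85
ee_pos: [0.4909, -0.2826, 0.2885]
eef_rot: [1.0, 0.007, -0.008, -0.003]
ft_force: [-0.3, 0.9, -2.4]
width: 0.0499
```

```bash
python3 -c "
from h import *
togo(.525,-.33,.20,2)"
```

```text
ee [ 0.4909 -0.2826  0.2885] yaw 0.86 toolshift [0.0349 0.0485 0.0876] tilt z [-0.017  0.006 -1.   ] az -1.14
```

Call:
{"api": "send_rows", "payload": {"steps": [[0, 0.2, -0.2, 0.004, 0.006, 0, 1], [-0.1, 0.2, -0.2, 0.006, 0.008, 0.005, 1], [-0.1, 0.2, -0.2, 0.006, 0.008, 0.012, 1], [-0.1, 0.2, -0.2, 0.006, 0.008, 0.015, 1], [0, 0.1, -0.2, 0.006, 0.008, 0.015, 1], [0, 0, 0, 0.004, 0.006, 0.015, 1], [0, 0, 0, 0, 0.002, 0.015, 1], [0, 0, 0, 0, 0, 0.01, 1], [0, 0, 0, 0, 0, 0.005, 1], [0, 0, 0, 0, 0, 0, 1]]}}

```text
time: 34.85
ee_pos: [0.5246, -0.3279, 0.1831]
eef_rot: [1.0, 0.019, -0.002, -0.003]
ft_force: [-0.3, 0.4, -0.1]
width: 0.0494
```

```bash
python3 -c "
from h import *
togo(.525,-.33,.0725,2)"
```

```text
ee [ 0.5246 -0.3279  0.1831] yaw 2.13 toolshift [0.0009 0.0029 0.1106] tilt z [-0.005  0.006 -1.   ] az 0.13
```

Call:
{"api": "send_rows", "payload": {"steps": [[0, 0, 0, 0, 0, 0.008, 1], [0, 0, 0, 0, 0, 0.014, 1], [0, 0, 0, 0, 0, 0.018, 1], [0, 0, 0, 0, 0, 0.018, 1], [0, 0, 0, 0, 0, 0.016, 1], [0, 0, 0, 0, 0, 0.014, 1], [0, 0, 0, 0, 0, 0.01, 1], [0, 0, 0, 0, 0, 0.006, 1], [0, 0, 0, 0, 0, 0.002, 1], [0, 0, 0, 0, 0, 0, 1]]}}

```text
time: 35.85
ee_pos: [0.5255, -0.3273, 0.0717]
eef_rot: [1.0, 0.019, -0.0, -0.002]
ft_force: [-0.1, 0.3, -2.0]
width: 0.0498
```

```bash
python3 -c "
from h import *
togo(.525,-.33,.0625,2);print(read_state()['ft_force'])"
```

```text
ee [ 0.5255 -0.3273  0.0717] yaw 2.17 toolshift [-0.0006  0.0027  0.0091] tilt z [-0.001  0.004 -1.   ] az 0.17
[-0.11593877  0.31422169 -2.00243512]
```

Call:
{"api": "send_rows", "payload": {"steps": [[0, 0, 0, 0, 0, 0.003, 1], [0, 0, 0, 0, 0, 0.003, 1], [0, 0, 0, 0, 0, 0.002, 1], [0, 0, 0, 0, 0, 0.001, 1], [0, 0, 0, 0, 0, 0, 1], [0, 0, 0, 0, 0, 0, 1], [0, 0, 0, 0, 0, 0, 1], [0, 0, 0, 0, 0, 0, 1], [0, 0, 0, 0, 0, 0, 1], [0, 0, 0, 0, 0, 0, 1]]}}

```text
time: 36.85
ee_pos: [0.5268, -0.328, 0.0642]
eef_rot: [1.0, 0.019, 0.001, -0.001]
ft_force: [0.3, 0.3, -1.4]
width: 0.0498
```

```bash
python3 -c "
from h import *
togo(.525,-.33,.0625,2);print(read_state()['ft_force'])"
```

```text
ee [ 0.5268 -0.328   0.0642] yaw 2.16 toolshift [-0.0019  0.0019  0.0017] tilt z [ 0.002  0.002 -1.   ] az 0.16
[ 0.25152593  0.34805717 -1.39763924]
```

Call:
{"api": "send_rows", "payload": {"steps": [[0, 0, 0, 0, 0, 0.002, 1], [0, 0, 0, 0, 0, 0.001, 1], [0, 0, 0, 0, 0, 0.001, 1], [0, 0, 0, 0, 0, 0, 1], [0, 0, 0, 0, 0, 0, 1], [0, 0, 0, 0, 0, 0, 1], [0, 0, 0, 0, 0, 0, 1], [0, 0, 0, 0, 0, 0, 1], [0, 0, 0, 0, 0, 0, 1], [0, 0, 0, 0, 0, 0, 1]]}}

```text
time: 37.85
ee_pos: [0.5274, -0.3281, 0.0634]
eef_rot: [1.0, 0.019, 0.002, -0.0]
ft_force: [-0.2, 0.9, -0.2]
width: 0.0494
```

Call:
{"api": "send_rows", "payload": {"steps": [[0, 0, 0, 0, 0, 0, -0.2], [0, 0, 0, 0, 0, 0, -0.3], [0, 0, 0, 0, 0, 0, -0.4], [0, 0, 0, 0, 0, 0, -0.6], [0, 0, 0, 0, 0, 0, -0.6], [0, 0, 0, 0, 0, 0, -0.6], [0, 0, 0, 0, 0, 0, -0.6], [0, 0, 0, 0, 0, -0.005, -0.6], [0, 0, 0, 0, 0, -0.01, -0.6], [0, 0, 0, 0, 0, -0.015, -0.6]]}}

```text
time: 38.85
ee_pos: [0.5266, -0.3277, 0.0936]
eef_rot: [1.0, 0.019, 0.001, -0.001]
ft_force: [1.0, -0.2, -0.3]
width: 0.0695
```

Call:
{"api": "send_rows", "payload": {"steps": [[0, 0, 0, 0, 0, -0.02, -0.6], [0, 0, 0, 0, 0, -0.025, -0.6], [0, 0, 0, 0, 0, -0.03, -0.6], [0, 0, 0, 0, 0, -0.03, -0.6], [0, 0, 0, 0, 0, -0.03, -0.6], [0, 0, 0, 0, 0, -0.02, -0.6], [0, 0, 0, 0, 0, -0.01, -0.6], [0, 0, 0, 0, 0, 0, -0.6], [0, 0, 0, 0, 0, 0, -0.6], [0, 0, 0, 0, 0, 0, -0.6]]}}

```text
time: 39.85
ee_pos: [0.5268, -0.3271, 0.2777]
eef_rot: [1.0, 0.02, 0.005, 0.002]
ft_force: [-0.6, 0.6, -0.3]
width: 0.0698
```

```bash
python3 look.py scene s13; python3 chk.py s13|grep -v "\[0.4\|\[0.5.* 0.4"; python3 look.py side d13; python3 - <<'E'
from h import *
z=np.load('pics/s13.npz');W=cloud('scene',z['d'])
q=W[(W[...,2]>.083)&(W[...,2]<.093)&(W[...,0]>.45)&(W[...,0]<.6)&(W[...,1]<-.27)&(W[...,1]>-.39)]
print('blue lid',cv2.minEnclosingCircle(q[:,:2].astype(np.float32)*1000),q[:,2].mean())
E
```

```text
39.85 [ 0.5268 -0.3271  0.2777] [-0.56  0.57 -0.29] 0.0698
box z 0.041863715616712205 0.09834925351347235 ((468.6777648925781, 8.903778076171875), (69.78550720214844, 92.02389526367188), 1.0392624139785767)
terr [489 211  41  27 628] [ 0.527864   -0.58381875  0.0756053 ] lid 91 0.12069690268320313 ((552.8475952148438, -593.2194213867188), 40.57353591918945)
terr [404 261  20  15 255] [ 0.51740781 -0.20217771  0.06085418] lid 164 0.08897036639406122 ((528.9041748046875, -213.84414672851562), 25.21393585205078)
39.9 [ 0.5267 -0.3271  0.2773] [ 0.02  0.67 -1.34] 0.0696
blue lid ((525.60400390625, -329.46295166015625), 25.67076301574707) 0.08721406391307737
```

View pics/s13.png

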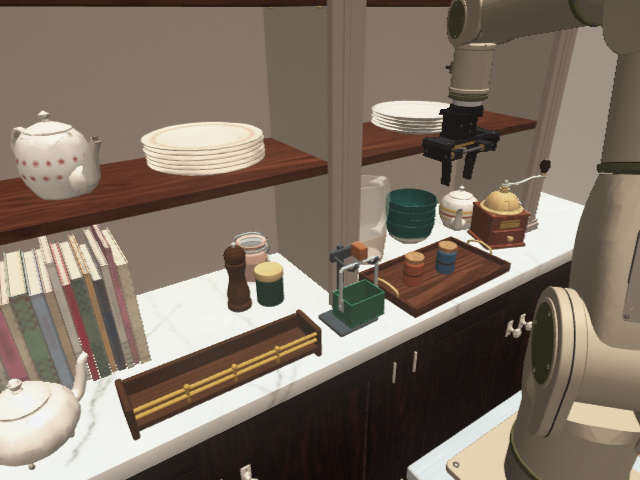

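View pics/d13.png

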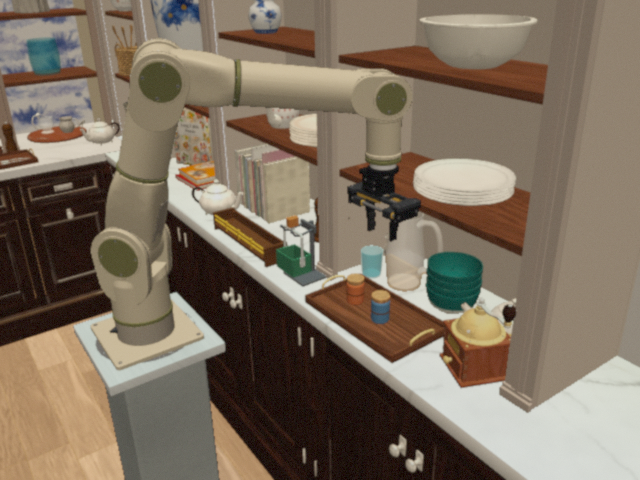

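```bash
python3 -c "
from bench import close_job
print(close_job())"
```

```text
the job is handed in; nothing more can be done
None
```

I hung the caddy on the hook and let go of it. I then moved both jars in the rack, terracotta (jar_b) and blue (jar_c), onto the tray and handed the job in at about 40 s. White (jar_a) and yellow (jar_d) were not there.

**Caddy:** in the last pictures it hangs level at about (0.469, 0.009), which is where I measured the hook seat. Its underside is 41 mm above the counter, and the fingers are well clear of it.

**Jars:** both stand upright, with lid tops at about 88 mm, the height expected for jars standing on the tray floor. The terracotta jar is at (0.529, -0.214) and the blue one at (0.526, -0.329). With the tray centre measured at (0.529, -0.298), both are well inside its limits.

**Rest of the scene:** the rack is empty. The tea tin and the tumbler look unmoved in the pictures, though I did not measure them again at the end.

**Checks:** no check failed. I saw no jar knocked aside. At the end the gripper was open and raised to 0.28 m, touching nothing. The hand-in gave no verdict.

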